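Draw a bayonet plug from a gear housing with a hook

TASK

Take the yellow-handled hook from its blue rack and catch the bail of the orange plug at the bottom of the green housing's bore with it; turn the plug gently anticlockwise until you feel it push against its springy stops, then draw it straight out, never straining it (20 N is too much). Set the plug down upright near the middle of the black tray with the hook, without the fingers touching the plug, then hang the hook back on its rack. Leave everything else where it is.

Things in the scene. Friction and masses are not known exactly. Their poses are not given: they have to be found in the camera images.
- grip (a point): Middle of the hook's handle. The hook hangs upright in its rack: yellow square handle 18 x 18 mm reaching 28 mm above and 34 mm below this point; under it a dark collar 24 (x) x 44 (y) x 6 mm, its underside 40 mm below this point; then a flat steel strip, 20 mm wide (y), 5 mm thick (x), centred under this point down to the bill (see hook).
- hook: The hook, 0.18 kg; axes as grip, origin 135 mm under it, at the underside of the bill below the strip's middle. The bill, 5 mm thick and 20 mm wide (y), runs to +x and ends 17 mm ahead of the strip's middle; its last 4 mm carry a lip 6 mm higher. The throat between strip and lip is 2.5 to 13 mm ahead of the strip's middle.
- bail (a point): Middle of the window of the steel bail (loop) on top of the orange plug. The window is 26 mm wide (y), 18 mm high, open along x; its lower edge, the plug's flat top, is 9 mm below this point. The bail is 6 mm thick (x), its legs 4 mm wide, its top bar lies 9 to 15 mm above this point. z is the plug's axis.
- plug: Orange bayonet plug with the bail; axes as bail, origin at the centre of its underside, 39 mm under it. It stands on the bore's floor. 48 mm across, 30 mm high without the bail, 0.14 to 0.28 kg; 0.2 N m of turning on its bail makes about 20 N. Two lugs at its foot, to +y and -y, 13 mm wide, 8 mm high, reach 31 mm from the axis.
- housing: Green gear housing, fixed, 110 x 110 mm (140 over its feet along y), 120 mm high; origin at the centre of its underside. A bore 68 mm across goes down from the middle of its top to a floor 10 mm above the table. A brass bayonet ring sits deep inside it (see bore).
- bore (a point): Middle of the bore's mouth. 21 to 30 mm above the table the brass ring (51 mm inside) covers the plug's lugs with 3 mm of play; no reading tells its angle. Turned 0.4 to 1.7 rad anticlockwise seen from above, the lugs meet stops that give like a spring (2 N m per rad) and ring and plug turn on together; from there on the lugs are under slots and the plug lifts straight out. Before, it jams.
- seat (a point): Seat of the fixed blue hook rack: middle of its slot, level with the tops (110 mm above the table) of two cheeks 50 mm long (x), 12 mm thick, with a 26 mm slot between (y), open upward and to +x; a lower back plate stands 31 mm to -x. The hook's collar rests across the cheeks, strip and bill hanging in the slot, bill along x.
- tray_floor (a point): Middle of the floor of the fixed black tray, 120 x 120 mm inside, floor 5 mm above the table, wall tops 18 mm above the table.
- gear: Bystander, loose: bronze worm wheel, 76 mm across, 32 mm high, lying flat; origin under its middle.
- worm: Bystander, loose: steel worm shaft, 150 mm long, lying; origin under its middle.
- micrometer: Bystander, loose: red C-frame micrometer, about 140 mm long, lying flat; origin under its middle.
- fork0: Bystander, loose: dark steel fork plate, 70 x 110 x 6 mm; origin under its middle.
- fork1: Bystander, loose: dark steel fork plate, 70 x 110 x 6 mm; origin under its middle.
- tin: Bystander, loose: open aluminium cup, 70 mm across, 80 mm high; origin under its middle.
There are look-alikes about, which are no part of the job. Leave any red look-alike of the hook alone.

How it is judged:
On the way, in this order (a step that is already met when the one before it is completed fails the run):
1. the plug hangs on the hook, drawn clear of the housing (its underside above the housing's top) (z of bail in the frame of housing above 0.16 m and contact force between hook and plug above 0.5 N), for 0.1 s.
2. the plug stands upright on the tray's floor near its middle, the hook out of its bail (horizontal distance between bail and tray_floor below 0.035 m and z of bail in the frame of tray_floor between 0.034 and 0.043 m and angle between bail's own z axis and vertical below 0.12 rad and contact force between hook and plug below 0.1 N and linear speed of plug below 0.02 m/s), for 0.2 s.
At the end, for the whole second after the job is handed in: The plug stands upright (within 0.12 rad) on the tray's floor, its axis within 35 mm of the tray's middle; the hook hangs upright (within 0.12 rad) on its rack, collar on the cheeks, within 14 mm of the seat's middle and clear of the plug; both at rest and released (all of step 2 and horizontal distance between grip and seat below 0.014 m and z of grip in the frame of seat between 0.035 and 0.045 m and angle between grip's own z axis and vertical below 0.12 rad and linear speed of hook below 0.02 m/s); the robot touches nothing.
It fails at once if hook and plug strained against each other with more than 20 N (all their contacts added; about 0.2 N m of turning) (contact force between hook and plug above 20 N).
It fails at once if hook pressed on the housing with more than 25 N (contact force between hook and housing above 25 N).
It fails at once if fingers touch the plug (contact force between the fingers and plug above 0.5 N).
It fails at once if a bystander is moved by more than 20 mm (distance of any of gear, worm, micrometer, fork0, fork1, tin from where it was at the start of the episode above 0.02 m).
It also fails if it takes over 72 s, if anything falls off the work surface, if the arm or the gripper's body presses on something with over 40 N, if the wrist force passes 120 N, or if a joint passes its speed limit or range.

ROBOT

A 6-joint arm with a two-finger parallel gripper is mounted at the origin on the work surface. World frame = base frame: x ahead of the robot, y to its left, z up, the work surface at z = 0. Lengths are in m, angles in rad, forces in N, time in s.
With the tool pointing down it reaches from about 0.375 to 0.975 m from the base axis. Payload 3.8 kg.
Tool frame: the origin (TCP) lies at the very end of the fingers, on their centre line; the grasp point (between the pads) lies 19 mm behind it; z points along the fingers, y is the line along which they close (so a half turn about z gives the same grasp; the last joint's range is limited). The gripper opens to 85 mm and grips with 20 to 120 N. Pads are 22 mm wide; open, the fingers measure 114 mm over their backs; the gripper's body (76 mm by 85 mm) begins 54 mm behind the grasp point. The pads swing forward as they close: fully open they stand 13 mm farther back than shut.
Start: joints at [-1.174, 0.264, 1.604, -0, 1.274, -0.037], TCP at [0.284, -0.612, 0.231] pointing down, gripper open.
Joint ranges: [-2.63, 2.63], [-0.94, 2.18], [0.31, 2.57], [-1.31, 4.45], [0, 2.66], [-2.55, 2.55]. Speed limits (rad/s): [2.57, 2.57, 3.14, 3.14, 3.14, 3.14].

INTERFACE

Orientations are given as a rotation vector (axis times angle).
In Python, from workcell import read_state, read_camera, calibration, finish_job gives the robot as it stands.
- The arm moves only by the tool step_arm, never from a script. Its argument "commands" is a list of rows, each an object of numbers: "fingers": the gripper's target within -1 to 1 (shut at 1, half-way at 0, fully open at -1); "dx", "dy", "dz": the shift along the tool's x, y, z in m; "roll": the turn about the tool's z in degrees. In form: [{"fingers": .., "dx": .., "dy": .., "dz": .., "roll": ..}, ...]. A call has 1 to 8 rows; each row is the pose to reach, as a shift and turn from the pose commanded when the call began, along the tool's axes at that moment; what a row does not reach only later rows make up. A row lasts 1/8 s, in which the tool goes at most 62.5 mm and 10.7 degrees, less where a joint would pass 70% of its speed; a pose out of reach is approached as far as the arm can. A call with a gripper value outside its range is refused whole. The fingers move at their own pace and stop on an object; "squeeze" is the grip in N (left out, the last holds). Time passes only in rows, so rows that repeat a pose let the fingers close. It gives the time, the measured TCP pose, the force, the opening and the grip force at its end, in the units of the state.
- read_state(): the state, without advancing time (a new reading comes with each control period).
- read_camera(name): name is "scene" or "top" or "wrist"; returns (picture, depth): 480x640x3 uint8, blue, green, red; 480x640 float32, m along the optical axis (not along the pixel's ray), 0 where there is no reading.
- calibration(name): a dict with "intrinsics" (3x3 intrinsics, pixels), "world_to_cam" (4x4, takes a point from world to camera coordinates). Camera axes: x right, y up, looking along -z (the intrinsics and any distortion apply to the point x, -y, -z); pixel columns grow to the right and rows downward; lengths in m; the calibration is good to about 2 mm. The wrist camera is an equidistant fisheye: a pixel r from the principal point sees the ray r / f radians off the axis. A picture is of the moment at which its call begins: read the wrist's pose just before it. calibration takes no time and is no camera call; for the wrist camera it gives the pose at the moment of the call.
- finish_job(): hands the job in; it is judged then, once.
The state is a dict: "time": time; "q": joint angles; "joint_vel": joint speeds; "joint_torque": joint torques, N m; "tool_pos": TCP position; "tcp_rot": TCP orientation; "wrist_force": force on the tool from outside, world axes, zero at the start; "torque": the same for the moment, N m; "width": opening from 0.0 (shut) to 1.0 (fully open); "grip_force": force on a finger pad.
Only numpy, scipy, OpenCV 4.12 (cv2) and the standard library are available. Lean on these libraries where they do the work, as an engineer would, in place of code of your own. Each camera call takes 0.05 s, during which the arm holds its last target. There are 200 camera calls.

## Working session

There is one attempt and no reset: what is moved stays moved. The work goes in short steps, Python scripts to look and compute and a tool call to move; the robot and the scene stay as the last step left them, time stands still between calls to the robot, and variables do not carry over. Pictures are saved under pics/ and viewed, at most 10 in all, crops included, and the job is handed in when it is done.

Besides the shell and the picture viewer there is one more tool, called after ">>>" in YAML: its name, and indented under it one key for each argument. step_arm: Moves the arm, as the interface text tells. Its arguments: {"type":"object","properties":{"commands":{"type":"array","items":{"type":"object","properties":{"fingers":{"type":"number"},"dx":{"type":"number"},"dy":{"type":"number"},"dz":{"type":"number"},"roll":{"type":"number"}}}},"squeeze":{"type":"number"}},"required":["commands"]}

```bash
mkdir -p pics; ls; cat > h.py <<'E'
import numpy as np, cv2
from scipy.spatial.transform import Rotation as R
from workcell import read_state, read_camera, calibration, finish_job
def cloud(name):
    c=calibration(name); s=read_state(); im,d=read_camera(name)
    K=np.array(c["intrinsics"]); T=np.linalg.inv(np.array(c["world_to_cam"]))
    v,u=np.mgrid[0:480,0:640]; x=(u-K[0,2])/K[0,0]; y=(v-K[1,2])/K[1,1]
    if name=="wrist":
        r=np.hypot(x,y); k=np.tan(np.minimum(r,1.5))/np.maximum(r,1e-9); x=x*k; y=y*k
    P=np.stack([x*d,-y*d,-d,np.ones_like(d)],-1)@T.T
    P[d==0]=np.nan
    return im,d,P[...,:3],K,T
E
python3 - <<'E'
from h import *
for n in("scene","top"):
    im,d,P,K,T=cloud(n); cv2.imwrite(f"pics/{n}0.png",im); np.savez(f"{n}0.npz",im=im,d=d,P=P,K=K,T=T)
    print(n,T[:3,3],calibration(n).keys(),K)
print(read_state())
E
```

```text
pics
scene [1.07155261 0.41605147 0.8110739 ] dict_keys(['intrinsics', 'world_to_cam']) [[434.82157456   0.         323.59552833]
 [  0.         434.82157456 238.20200449]
 [  0.           0.           1.        ]]
top [0.44831661 0.05040636 1.31808998] dict_keys(['intrinsics', 'world_to_cam']) [[602.02645444   0.         327.35626347]
 [  0.         602.02645444 230.5422935 ]
 [  0.           0.           1.        ]]
{'time': 0.1, 'q': array([-1.17389310e+00,  2.64670682e-01,  1.60527311e+00, -5.00239865e-07,
        1.27372040e+00, -3.68931077e-02]), 'joint_vel': array([ 0.00189659, -0.00044131, -0.00174781, -0.00049866,  0.00083458,
       -0.00245687]), 'joint_torque': array([ 1.52594935e-04, -5.16704929e+01, -3.68590987e+01, -6.94760320e-05,
        6.26941779e-03, -1.45292375e-05]), 'tool_pos': array([ 0.28345273, -0.61184668,  0.23007208]), 'tcp_rot': array([-3.06599375e+00, -6.75637111e-01,  5.82934145e-04]), 'wrist_force': array([-1.0116709 ,  0.47587894, -0.01184597]), 'torque': array([-0.01977857, -0.00406522, -0.02306565]), 'grip_force': 0.0, 'width': 0.9983674486500963}
```

View pics/scene0.png

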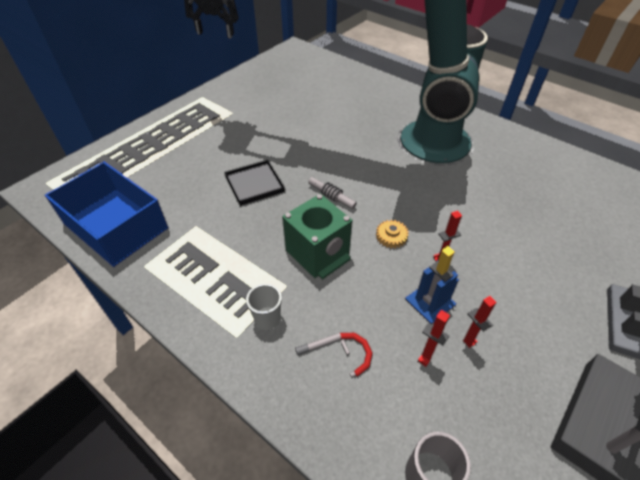

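View pics/top0.png

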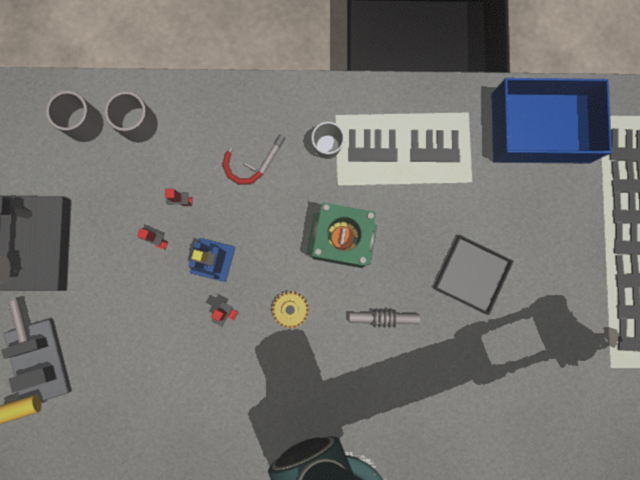

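The scene picture shows the yellow handle at (446,262) in the blue rack. The top picture shows:
- Yellow hook at (200,256). It could be confused with the red look-alikes at (178,197), (152,237) and (222,310), or with the yellow bar at (18,408); I choose (200,256), the yellow square handle on the blue rack.
- Housing with the orange plug at (343,236).
- Tray at (473,274). The blue bin at (555,120) is not the rack.

```bash
python3 - <<'E'
from h import *
z=np.load("top0.npz"); im,P=z["im"],z["P"]
hsv=cv2.cvtColor(im,cv2.COLOR_BGR2HSV); H,S,V=cv2.split(hsv)
def rep(n,m):
    p=P[m&np.isfinite(P[...,0])]
    r=cv2.minAreaRect(p[:,:2].astype(np.float32)*1000)
    print(n,len(p),"med",np.median(p,0).round(4),"z",p[:,2].min().round(3),p[:,2].max().round(3),"rect",np.round(r[0],1),np.round(r[1],1),round(r[2],1))
def box(u0,u1,v0,v1):
    m=np.zeros((480,640),bool); m[v0:v1,u0:u1]=1; return m
rk=box(175,250,225,290)
yel=rk&(H>20)&(H<35)&(S>120); rep("yellow",yel); 
zt=np.nanmax(P[...,2][yel]); print(zt); rep("yellowtop",yel&(P[...,2]>zt-.008))
bl=rk&(H>100)&(H<125)&(S>100)
for a,b in((.1,.12),(.05,.1),(0.,.03)): 
    m=bl&(P[...,2]>a)&(P[...,2]<b)
    if m.sum()>5: rep(f"blue{a}",m)
hs=box(295,390,190,280)
rep("house top",hs&(abs(P[...,2]-.12)<.006)&(H>60)&(H<95)&(S>60))
org=box(320,370,210,260)&(H<18)&(S>120); rep("orange",org)
bore=box(320,370,212,262)
for a,b in((.005,.015),(.024,.036),(.036,.044),(.05,.062)): rep(f"bore{a}",bore&(P[...,2]>a)&(P[...,2]<b))
rep("tray",box(420,525,225,325)&(V<75))
rep("traywalls",box(420,525,225,325)&(P[...,2]>.011)&(P[...,2]<.03))
c=np.hstack([cv2.resize(im[215:295,165:255],None,fx=4.4,fy=4.4,interpolation=2),cv2.resize(im[195:275,300:390],None,fx=4.4,fy=4.4,interpolation=2)]); cv2.imwrite("pics/crop1.png",c); print(c.shape)
E
```

```text
yellow 99 med [0.5167 0.2736 0.179 ] z 0.137 0.184 rect [516.9 275. ] [18.  17.4] 76.3
0.1844066612125026
yellowtop 82 med [0.5168 0.2752 0.1797] z 0.177 0.184 rect [516.8 275.1] [17.3 17.6] 80.2
blue0.1 183 med [0.5152 0.2625 0.1108] z 0.103 0.117 rect [517.7 275.4] [49.7 49.4] 75.9
blue0.05 81 med [0.4859 0.2809 0.0848] z 0.052 0.091 rect [511.8 277.3] [49.1 60.6] 76.2
blue0.0 520 med [0.5209 0.2542 0.0096] z 0.002 0.028 rect [517.8 275.7] [78.3 77.2] 76.2
house top 1810 med [ 0.5641 -0.0028  0.1212] z 0.114 0.126 rect [564.6  -4.6] [109.8 109.2] 79.9
orange 357 med [ 0.5652 -0.0042  0.0409] z 0.007 0.049 rect [565.9  -8.4] [49.1 55.2] 5.5
bore0.005 81 med [ 0.5636 -0.001   0.0109] z 0.006 0.015 rect [559.3  -7.5] [ 80.6 107.5] 5.9
bore0.024 201 med [ 0.5829 -0.0091  0.0313] z 0.024 0.036 rect [553.9  -3.4] [64.9 90.6] 77.5
bore0.036 303 med [ 0.5651 -0.0041  0.041 ] z 0.036 0.044 rect [570.3  -6.8] [57.2 62.3] 7.3
bore0.05 35 med [ 0.5823 -0.0055  0.058 ] z 0.05 0.062 rect [557.8  10.8] [52.6 99.8] 48.5
tray 673 med [ 0.4922 -0.2923  0.0164] z -0.005 0.027 rect [ 474.6 -316.7] [193.3 129.8] 63.7
traywalls 962 med [ 0.4881 -0.2925  0.017 ] z 0.011 0.028 rect [ 513.7 -267.4] [198.5 156.3] 63.9
(352, 792, 3)
```

View pics/crop1.png

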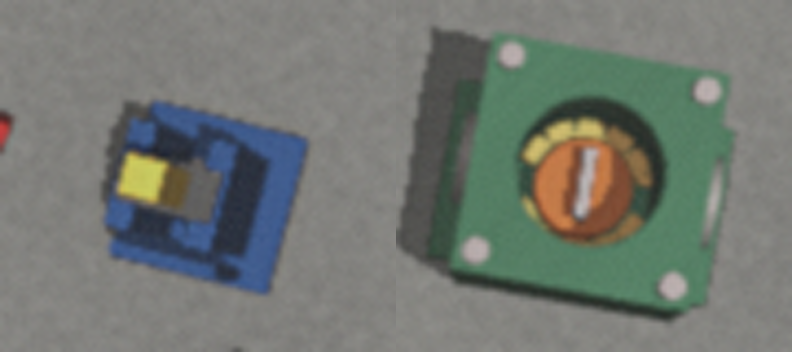

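The crop shows the yellow handle over its blue rack, with the cheeks left and right and the slot opening image-up. In the right half, the grey bail bar on the orange plug runs nearly along world x. Hook yaw is about -14° and grip about (0.517, 0.275, 0.15).

```bash
cat >> h.py <<'E'
def yaw(s=None):
    s=s or read_state(); m=R.from_rotvec(s["tcp_rot"]).as_matrix(); return np.degrees(np.arctan2(m[1,0],m[0,0]))
def delta(pos,yw,p0=None,y0=None):
    "shift/roll from the present pose to world TCP pos, tool-x yaw yw (deg)"
    s=read_state(); m=R.from_rotvec(s["tcp_rot"]).as_matrix()
    d=m.T@(np.array(pos)-s["tool_pos"]); r=(yaw(s)-yw+180)%360-180
    print("dx,dy,dz",d.round(4),"roll",round(r,2),"tilt",np.degrees(np.arccos(-m[2,2])).round(2)); return d,r
E
python3 - <<'E'
from h import *
z=np.load("top0.npz"); K,T=z["K"],z["T"]
def ray(u,v,h):
    d=T[:3,:3]@np.array([(u-K[0,2])/K[0,0],-(v-K[1,2])/K[1,1],-1]); o=T[:3,3]; return (o+d*(h-o[2])/d[2]).round(4)
print("tray",ray(473,274,.018),[ray(*p,.018) for p in((459,235),(512,262),(488,313),(434,286))])
a,b=ray(300+592/4.4-90,195+150/4.4,.062),ray(300+578/4.4-90,195+218/4.4,.062)
print("bail bar",a,b,(a+b)/2)
s=read_state(); Tw=np.linalg.inv(calibration("wrist")["world_to_cam"]); m=R.from_rotvec(s["tcp_rot"]).as_matrix()
print("cam in tool",m.T@(Tw[:3,3]-s["tool_pos"]),"axis in tool",m.T@(-Tw[:3,2])); print(yaw(),calibration("wrist")["intrinsics"])
delta((.50,-.004,.32),0)
E
```

```text
tray [ 0.4883 -0.289   0.018 ] [array([ 0.573 , -0.2602,  0.018 ]), array([ 0.5147, -0.3747,  0.018 ]), array([ 0.4047, -0.3197,  0.018 ]), array([ 0.4621, -0.2039,  0.018 ])]
bail bar [ 0.5799 -0.0086  0.062 ] [ 0.5474 -0.002   0.062 ] [ 0.56365 -0.0053   0.062  ]
cam in tool [ 6.75152354e-02  4.28847078e-05 -1.42617011e-01] axis in tool [-0.26539491  0.00121869  0.96413902]
24.854703053377957 [[371.64829954   0.         319.05524771]
 [  0.         371.64829954 244.57412728]
 [  0.           0.           1.        ]]
dx,dy,dz [ 0.452  -0.4607 -0.0889] roll 24.85 tilt 0.12
```

>>> step_arm:
  commands:
    - {"fingers": -1, "dx": 0.06, "dy": -0.06, "dz": -0.03, "roll": 3}
    - {"fingers": -1, "dx": 0.452, "dy": -0.46, "dz": -0.05, "roll": 24.8}
    - {"fingers": -1, "dx": 0.452, "dy": -0.46, "dz": -0.05, "roll": 24.8}
    - {"fingers": -1, "dx": 0.452, "dy": -0.46, "dz": -0.05, "roll": 24.8}
    - {"fingers": -1, "dx": 0.452, "dy": -0.46, "dz": -0.05, "roll": 24.8}
    - {"fingers": -1, "dx": 0.452, "dy": -0.46, "dz": -0.05, "roll": 24.8}
    - {"fingers": -1, "dx": 0.452, "dy": -0.46, "dz": -0.05, "roll": 24.8}
    - {"fingers": -1, "dx": 0.452, "dy": -0.46, "dz": -0.05, "roll": 24.8}

```text
time: 1.1
tool_pos: [0.4506, -0.1435, 0.2737]
tcp_rot: [3.142, 0.001, 0.0]
wrist_force: [0.6, -0.0, -0.2]
width: 0.997
grip_force: 0.0
```

```bash
python3 - <<'E'
from h import *
delta((.50,-.004,.28),0)
E
```

```text
dx,dy,dz [ 0.0495 -0.1395 -0.0063] roll 0.04 tilt 0.01
```

>>> step_arm:
  commands:
    - {"fingers": -1, "dx": 0.05, "dy": -0.14, "dz": 0}
    - {"fingers": -1, "dx": 0.05, "dy": -0.14, "dz": 0}
    - {"fingers": -1, "dx": 0.05, "dy": -0.14, "dz": 0}
    - {"fingers": -1, "dx": 0.05, "dy": -0.14, "dz": 0}
    - {"fingers": -1, "dx": 0.05, "dy": -0.14, "dz": 0}

```text
invalid input
```

```bash
python3 - <<'E'
from h import *
s=read_state(); print(s["tool_pos"],s["joint_vel"].round(3))
im,d,P,K,T=cloud("wrist"); np.savez("w1.npz",im=im,d=d,P=P,K=K,T=T); cv2.imwrite("pics/w1.png",im)
H,S,V=cv2.split(cv2.cvtColor(im,cv2.COLOR_BGR2HSV)); Z=P[...,2]
m=(abs(Z-.061)<.010)&(np.hypot(P[...,0]-.565,P[...,1]+.005)<.030)&(S<90)
p=P[m]; r=cv2.minAreaRect(p[:,:2].astype(np.float32)*1000); print("bar",m.sum(),np.median(p,0),r)
m=(H<18)&(S>120)&(np.hypot(P[...,0]-.565,P[...,1]+.005)<.030)&(abs(Z-.04)<.006)
p=P[m]; print("orange",m.sum(),np.median(p,0),cv2.minEnclosingCircle(p[:,:2].astype(np.float32)*1000))
m=(H>60)&(H<95)&(S>60)&(abs(Z-.12)<.006); p=P[m]; print("house",m.sum(),np.median(p,0),cv2.minAreaRect(p[:,:2].astype(np.float32)*1000))
E
```

```text
[ 0.45058538 -0.14348309  0.27373174] [ 1.054e+00 -3.800e-02 -1.500e-02 -1.000e-03  4.600e-02  1.039e+00]
bar 225 [ 0.56631512 -0.00322568  0.06359223] ((565.9205932617188, -2.8826942443847656), (6.730035781860352, 33.80324935913086), 80.55630493164062)
orange 427 [0.5688634  0.00977445 0.03997011] ((568.1102294921875, 3.4402661323547363), 22.657201766967773)
house 9512 [ 0.56575773 -0.01179504  0.11987063] ((566.5560913085938, -2.3237838745117188), (111.422119140625, 109.87979888916016), 80.11347198486328)
```

View pics/w1.png

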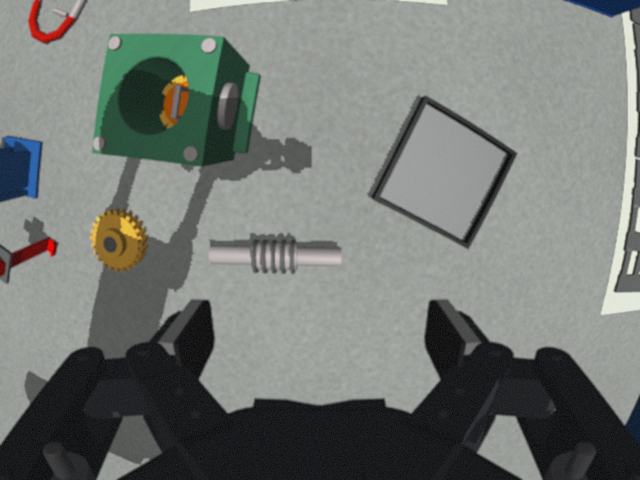

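The wrist picture, taken in motion, shows the housing at (175,100) with the bail bar at (177,102), the tray at (443,170), and the gear and worm clear of the work. The move was refused because a row lacked roll, so I'm repeating it.

>>> step_arm:
  commands:
    - {"fingers": -1, "dx": 0.05, "dy": -0.14, "dz": 0, "roll": 0}
    - {"fingers": -1, "dx": 0.05, "dy": -0.14, "dz": 0, "roll": 0}
    - {"fingers": -1, "dx": 0.05, "dy": -0.14, "dz": 0, "roll": 0}
    - {"fingers": -1, "dx": 0.05, "dy": -0.14, "dz": 0, "roll": 0}
    - {"fingers": -1, "dx": 0.05, "dy": -0.14, "dz": 0, "roll": 0}

```text
time: 1.78
tool_pos: [0.5, -0.0061, 0.2735]
tcp_rot: [3.141, 0.001, -0.001]
wrist_force: [0.5, -1.9, -0.7]
width: 0.999
grip_force: 0.0
```

```bash
cat >> h.py <<'E'
def look(fn):
    s=read_state(); print(s["time"],s["tool_pos"].round(4),abs(s["joint_vel"]).max().round(3))
    im,d,P,K,T=cloud("wrist"); np.savez(fn,im=im,d=d,P=P,K=K,T=T); cv2.imwrite(f"pics/{fn}.png",im)
    H,S,V=cv2.split(cv2.cvtColor(im,cv2.COLOR_BGR2HSV)); return im,P,H,S,V
def fit(n,P,m):
    p=P[m]
    if len(p)<6: return print(n,"none")
    r=cv2.minAreaRect(p[:,:2].astype(np.float32)*1000); print(n,len(p),"med",np.median(p,0).round(4),"rect",np.round(r[0],1),np.round(r[1],1),round(r[2],1))
E
python3 - <<'E'
from h import *
im,P,H,S,V=look("w2"); Z=P[...,2]; rr=np.hypot(P[...,0]-.566,P[...,1]+.003)
fit("bar",P,(abs(Z-.061)<.010)&(rr<.022)&(S<90))
m=(H<18)&(S>120)&(rr<.030)&(abs(Z-.04)<.006); fit("orange",P,m); print(cv2.minEnclosingCircle(P[m][:,:2].astype(np.float32)*1000))
fit("house",P,(H>60)&(H<95)&(S>60)&(abs(Z-.12)<.006))
# next: above rack grip so camera is nearly over it
g=np.array([.517,.275]); y=np.radians(76); delta((*(g-.03*np.array([np.cos(y),np.sin(y)])),.26),76)
E
```

```text
1.775 [ 0.5    -0.0061  0.2735] 0.02
bar 215 med [ 0.568  -0.0025  0.064 ] rect [566.8  -2.4] [ 6.2 33.4] 80.9
orange 1345 med [0.5651 0.0008 0.0399] rect [567.   -2.2] [46.8 46.2] 0.4
((566.8560180664062, -2.565535545349121), 24.063255310058594)
house 12239 med [ 0.568  -0.0029  0.12  ] rect [566.8  -2.2] [110.3 110.1] 80.0
dx,dy,dz [ 0.0098 -0.2523  0.0135] roll -76.0 tilt 0.05
```

>>> step_arm:
  commands:
    - {"fingers": -1, "dx": 0.01, "dy": -0.252, "dz": 0.01, "roll": -76}
    - {"fingers": -1, "dx": 0.01, "dy": -0.252, "dz": 0.01, "roll": -76}
    - {"fingers": -1, "dx": 0.01, "dy": -0.252, "dz": 0.01, "roll": -76}
    - {"fingers": -1, "dx": 0.01, "dy": -0.252, "dz": 0.01, "roll": -76}
    - {"fingers": -1, "dx": 0.01, "dy": -0.252, "dz": 0.01, "roll": -76}
    - {"fingers": -1, "dx": 0.01, "dy": -0.252, "dz": 0.01, "roll": -76}
    - {"fingers": -1, "dx": 0.01, "dy": -0.252, "dz": 0.01, "roll": -76}
    - {"fingers": -1, "dx": 0.01, "dy": -0.252, "dz": 0.01, "roll": -76}

```text
time: 2.82
tool_pos: [0.5105, 0.2452, 0.2638]
tcp_rot: [2.478, 1.931, -0.0]
wrist_force: [-0.2, 0.1, -0.4]
width: 0.996
grip_force: 0.0
```

>>> step_arm:
  commands:
    - {"fingers": -0.5, "dx": 0, "dy": 0, "dz": 0, "roll": 0}
    - {"fingers": -0.5, "dx": 0, "dy": 0, "dz": 0, "roll": 0}
    - {"fingers": -0.5, "dx": 0, "dy": 0, "dz": 0, "roll": 0}

```text
time: 3.2
tool_pos: [0.5102, 0.2464, 0.2639]
tcp_rot: [2.476, 1.934, 0.0]
wrist_force: [0.1, -0.2, 1.5]
width: 0.747
grip_force: 0.0
```

```bash
python3 - <<'E'
from h import *
im,P,H,S,V=look("w3"); Z=P[...,2]; rr=np.hypot(P[...,0]-.517,P[...,1]-.275)
fit("yellow top",P,(H>20)&(H<35)&(S>110)&(rr<.04)&(Z>.17)&(Z<.188))
fit("cheeks",P,(H>100)&(H<125)&(S>100)&(rr<.06)&(abs(Z-.11)<.006))
print(yaw()); delta((.517,.275,.131),76)
E
```

```text
3.2 [0.5102 0.2464 0.2639] 0.006
yellow top 804 med [0.5188 0.2791 0.1779] rect [518.8 278.6] [17.8 17.5] 76.4
cheeks 1104 med [0.5256 0.2904 0.11  ] rect [519.8 278.6] [50.  49.8] 76.6
76.00570868965323
dx,dy,dz [ 0.0293 -0.0003  0.1329] roll 0.01 tilt 0.0
```

View pics/w3.png

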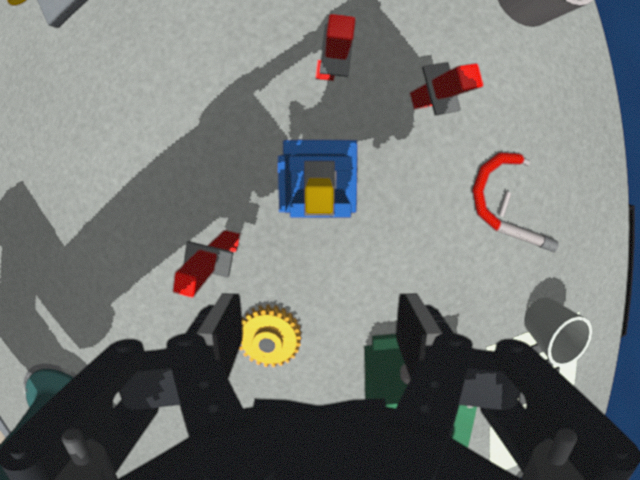

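The wrist picture shows the yellow handle at (320,195) on the blue rack, square to the fingers. The red look-alikes at (338,40), (460,85) and (205,262) are clear of it. Descending.

>>> step_arm:
  commands:
    - {"fingers": -0.5, "dx": 0.033, "dy": 0, "dz": 0.01, "roll": -0.4}
    - {"fingers": -0.5, "dx": 0.033, "dy": 0, "dz": 0.05, "roll": -0.4}
    - {"fingers": -0.5, "dx": 0.033, "dy": 0, "dz": 0.09, "roll": -0.4}
    - {"fingers": -0.5, "dx": 0.033, "dy": 0, "dz": 0.12, "roll": -0.4}
    - {"fingers": -0.5, "dx": 0.033, "dy": 0, "dz": 0.133, "roll": -0.4}
    - {"fingers": -0.5, "dx": 0.033, "dy": 0, "dz": 0.133, "roll": -0.4}
    - {"fingers": -0.5, "dx": 0.033, "dy": 0, "dz": 0.133, "roll": -0.4}

```text
time: 4.12
tool_pos: [0.5193, 0.2791, 0.1326]
tcp_rot: [2.468, 1.944, 0.004]
wrist_force: [-0.1, -0.2, -0.3]
width: 0.749
grip_force: 0.0
```

>>> step_arm:
  commands:
    - {"fingers": 0.2, "dx": 0, "dy": 0, "dz": 0, "roll": 0}
    - {"fingers": 1, "dx": 0, "dy": 0, "dz": 0, "roll": 0}
    - {"fingers": 1, "dx": 0, "dy": 0, "dz": 0, "roll": 0}
    - {"fingers": 1, "dx": 0, "dy": 0, "dz": 0, "roll": 0}
    - {"fingers": 1, "dx": 0, "dy": 0, "dz": 0, "roll": 0}
    - {"fingers": 1, "dx": 0, "dy": 0, "dz": 0, "roll": 0}
  squeeze: 60

```text
time: 4.88
tool_pos: [0.5184, 0.2789, 0.1318]
tcp_rot: [2.468, 1.944, 0.002]
wrist_force: [-2.3, -0.0, 5.3]
width: 0.199
grip_force: 59.2
```

```bash
python3 - <<'E'
from h import *
s=read_state(); print({k:np.round(s[k],4) for k in("tool_pos","wrist_force","torque","width","grip_force")},yaw())
im,P,H,S,V=look("w4"); Z=P[...,2]; rr=np.hypot(P[...,0]-.517,P[...,1]-.275)
fit("yellow top",P,(H>20)&(H<35)&(S>110)&(rr<.04)&(Z>.165)&(Z<.188))
E
```

```text
{'tool_pos': array([0.5184, 0.2789, 0.1318]), 'wrist_force': array([-2.3016, -0.0216,  5.3263]), 'torque': array([-2.000e-04,  2.489e-01, -4.320e-02]), 'width': np.float64(0.1995), 'grip_force': np.float64(59.1727)} 76.45511891822754
4.875 [0.5184 0.2789 0.1318] 0.003
yellow top 3556 med [0.5197 0.2829 0.1776] rect [518.9 278.4] [20.  20.1] 78.4
```

>>> step_arm:
  commands:
    - {"fingers": 1, "dx": 0, "dy": 0, "dz": -0.01, "roll": 0}
    - {"fingers": 1, "dx": 0, "dy": 0, "dz": -0.04, "roll": 0}
    - {"fingers": 1, "dx": 0, "dy": 0, "dz": -0.08, "roll": 0}
    - {"fingers": 1, "dx": 0, "dy": 0, "dz": -0.12, "roll": 0}
    - {"fingers": 1, "dx": 0, "dy": 0, "dz": -0.15, "roll": 0}
    - {"fingers": 1, "dx": 0, "dy": 0, "dz": -0.17, "roll": 0}
    - {"fingers": 1, "dx": 0, "dy": 0, "dz": -0.17, "roll": 0}
  squeeze: 80

```text
time: 5.8
tool_pos: [0.5188, 0.2789, 0.3024]
tcp_rot: [2.467, 1.944, 0.004]
wrist_force: [0.1, -0.5, -1.6]
width: 0.202
grip_force: 78.2
```

```bash
python3 - <<'E'
from h import *
s=read_state(); print(s["tool_pos"],s["wrist_force"],s["torque"]); delta((.5706,.0212,.295),-9.1)
E
```

```text
[0.51883295 0.27889994 0.30236628] [ 0.1239391  -0.52408336 -1.64236215] [-0.01227051 -0.00137946 -0.01230097]
dx,dy,dz [-0.2384  0.1107  0.0072] roll 85.55 tilt 0.16
```

>>> step_arm:
  commands:
    - {"fingers": 1, "dx": -0.02, "dy": 0.01, "dz": 0, "roll": 7}
    - {"fingers": 1, "dx": -0.06, "dy": 0.028, "dz": 0, "roll": 17}
    - {"fingers": 1, "dx": -0.1, "dy": 0.046, "dz": 0, "roll": 27}
    - {"fingers": 1, "dx": -0.14, "dy": 0.065, "dz": 0, "roll": 37}
    - {"fingers": 1, "dx": -0.18, "dy": 0.084, "dz": 0, "roll": 47}
    - {"fingers": 1, "dx": -0.21, "dy": 0.098, "dz": 0, "roll": 57}
    - {"fingers": 1, "dx": -0.23, "dy": 0.107, "dz": 0, "roll": 67}
    - {"fingers": 1, "dx": -0.2384, "dy": 0.1107, "dz": 0, "roll": 76}

```text
time: 6.8
tool_pos: [0.569, 0.0193, 0.2981]
tcp_rot: [3.141, 0.001, -0.007]
wrist_force: [-0.2, 0.2, -2.4]
width: 0.2
grip_force: 78.2
```

>>> step_arm:
  commands:
    - {"fingers": 1, "dx": 0, "dy": 0, "dz": 0, "roll": 6}
    - {"fingers": 1, "dx": 0, "dy": 0, "dz": 0, "roll": 9.5}
    - {"fingers": 1, "dx": 0, "dy": 0, "dz": 0, "roll": 9.5}
    - {"fingers": 1, "dx": 0, "dy": 0, "dz": 0, "roll": 9.5}

```text
time: 7.3
tool_pos: [0.5693, 0.0209, 0.2995]
tcp_rot: [3.132, -0.246, -0.003]
wrist_force: [0.6, -0.2, -2.2]
width: 0.199
grip_force: 78.2
```

```bash
python3 - <<'E'
from h import *
s=read_state(); print(s["tool_pos"],s["wrist_force"],s["torque"]); delta((.5706,.0212,.165),-9.1)
im,P,H,S,V=look("w5"); Z=P[...,2]
fit("yellow top",P,(H>20)&(H<35)&(S>110)&(Z>.33)&(Z<.36))
rr=np.hypot(P[...,0]-.566,P[...,1]+.003)
fit("bar",P,(abs(Z-.061)<.008)&(rr<.022)&(S<90)); m=(H<18)&(S>120)&(rr<.030)&(abs(Z-.04)<.006); fit("orange",P,m)
fit("house",P,(H>60)&(H<95)&(S>60)&(abs(Z-.12)<.006))
im,d,P,K,T=cloud("top"); Z=P[...,2]; H,S,V=cv2.split(cv2.cvtColor(im,cv2.COLOR_BGR2HSV)); rr=np.hypot(P[...,0]-.57,P[...,1]-.02)
E
```

```text
[0.56932106 0.02093302 0.29949867] [ 0.56301103 -0.17858601 -2.23605564] [ 0.02606453  0.02552767 -0.00940948]
dx,dy,dz [ 0.0015 -0.0005  0.1345] roll 0.12 tilt 0.12
7.3 [0.5693 0.0209 0.2995] 0.009
yellow top 3757 med [0.5747 0.0204 0.3451] rect [571.2  26.7] [32.1 22.8] 79.4
bar 183 med [ 0.5666 -0.0028  0.0639] rect [567.1  -2.5] [ 5.3 33.1] 82.0
orange 1071 med [0.5672 0.0013 0.04  ] rect [566.9  -3.4] [46.2 47.7] 81.2
house 8235 med [ 0.5831 -0.0146  0.12  ] rect [567.1  -2.8] [109.8 110.3] 79.9
```

View pics/w5.png

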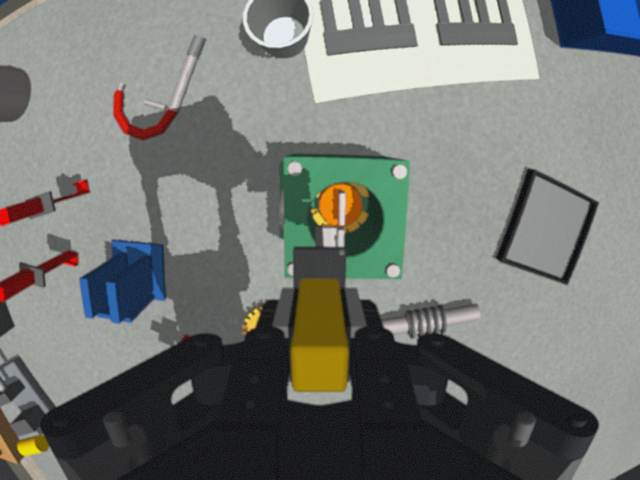

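The wrist picture shows the hook held, with its bill pointing image-right at about (333,237). The bail bar is at (343,210) in the bore. Descending beside the bail.

>>> step_arm:
  commands:
    - {"fingers": 1, "dx": 0.0015, "dy": -0.0005, "dz": 0.02, "roll": 0}
    - {"fingers": 1, "dx": 0.0015, "dy": -0.0005, "dz": 0.05, "roll": 0}
    - {"fingers": 1, "dx": 0.0015, "dy": -0.0005, "dz": 0.075, "roll": 0}
    - {"fingers": 1, "dx": 0.0015, "dy": -0.0005, "dz": 0.1, "roll": 0}
    - {"fingers": 1, "dx": 0.0015, "dy": -0.0005, "dz": 0.115, "roll": 0}
    - {"fingers": 1, "dx": 0.0015, "dy": -0.0005, "dz": 0.125, "roll": 0}
    - {"fingers": 1, "dx": 0.0015, "dy": -0.0005, "dz": 0.125, "roll": 0}

```text
time: 8.28
tool_pos: [0.5711, 0.0212, 0.1751]
tcp_rot: [3.132, -0.248, -0.002]
wrist_force: [-0.2, 0.2, -1.2]
width: 0.198
grip_force: 78.2
```

>>> step_arm:
  commands:
    - {"fingers": 1, "dx": 0, "dy": 0, "dz": 0.005, "roll": 0}
    - {"fingers": 1, "dx": 0, "dy": 0, "dz": 0.01, "roll": 0}
    - {"fingers": 1, "dx": 0, "dy": 0, "dz": 0.0135, "roll": 0}
    - {"fingers": 1, "dx": 0, "dy": 0, "dz": 0.0135, "roll": 0}

```text
time: 8.78
tool_pos: [0.5712, 0.0211, 0.1621]
tcp_rot: [3.132, -0.248, -0.001]
wrist_force: [-0.3, -0.4, -1.8]
width: 0.203
grip_force: 78.2
```

```bash
python3 - <<'E'
from h import *
s=read_state(); print(s["tool_pos"],s["wrist_force"],s["torque"]); delta((.5669+.156*.00775,-.0027+.988*.00775,.1603),-9)
im,d,P,K,T=cloud("scene"); cv2.imwrite("pics/s2.png",cv2.resize(im[170:290,260:380],None,fx=4,fy=4,interpolation=2))
E
```

```text
[0.57120355 0.02113231 0.16207417] [-0.274102   -0.43836247 -1.84572382] [ 0.02295967  0.04951244 -0.04875896]
dx,dy,dz [-0.0005  0.0165  0.0018] roll -0.05 tilt 0.03
```

>>> step_arm:
  commands:
    - {"fingers": 1, "dx": -0.0005, "dy": 0, "dz": 0.001, "roll": 0}
    - {"fingers": 1, "dx": -0.0005, "dy": 0.003, "dz": 0.001, "roll": 0}
    - {"fingers": 1, "dx": -0.0005, "dy": 0.006, "dz": 0.001, "roll": 0}
    - {"fingers": 1, "dx": -0.0005, "dy": 0.009, "dz": 0.001, "roll": 0}
    - {"fingers": 1, "dx": -0.0005, "dy": 0.012, "dz": 0.001, "roll": 0}
    - {"fingers": 1, "dx": -0.0005, "dy": 0.0145, "dz": 0.001, "roll": 0}
    - {"fingers": 1, "dx": -0.0005, "dy": 0.0165, "dz": 0.001, "roll": 0}
    - {"fingers": 1, "dx": -0.0005, "dy": 0.0165, "dz": 0.001, "roll": 0}

```text
time: 9.82
tool_pos: [0.5683, 0.0048, 0.1613]
tcp_rot: [3.132, -0.248, -0.0]
wrist_force: [0.8, -0.3, -1.7]
width: 0.2
grip_force: 78.2
```

```bash
python3 - <<'E'
from h import *
s=read_state(); print(s["tool_pos"],s["wrist_force"],s["torque"])
im,P,H,S,V=look("w6"); Z=P[...,2]; rr=np.hypot(P[...,0]-.566,P[...,1]+.003)
m=(H<18)&(S>120)&(rr<.030)&(abs(Z-.04)<.006); fit("orange",P,m)
sc=cloud("scene")[0]; tp=cloud("top")[0]
cv2.imwrite("pics/c6.png",np.hstack([cv2.resize(im[100:260,240:400],(400,400),interpolation=2),cv2.resize(tp[205:265,312:372],(400,400),interpolation=2)]))
E
```

```text
[0.56834041 0.00478197 0.16134581] [ 0.84869939 -0.34725694 -1.65261533] [-0.04408894 -0.01837475  0.00113026]
9.825 [0.5683 0.0048 0.1613] 0.003
orange 1332 med [ 0.5724 -0.012   0.0399] rect [570.5  -4.7] [47.7 35.1] 59.4
```

View pics/c6.png

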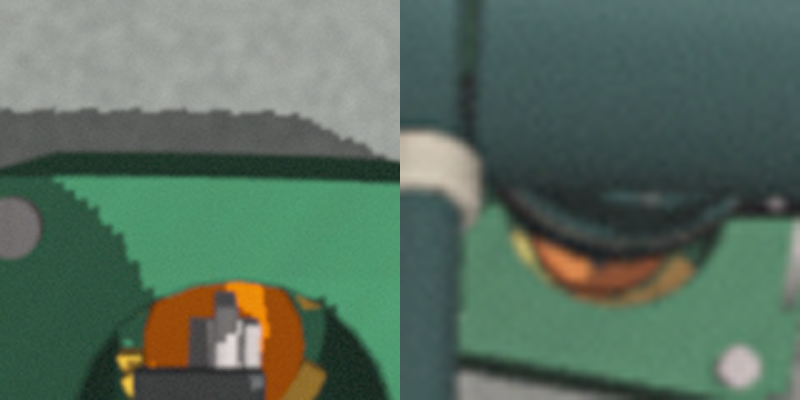

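The close crop shows the bail bar at about (225,300) in the throat, between the strip (left, 200,340) and the lip (right, 245,340). Raising the lip behind the bar, then making the first turn, which stays below the earliest possible stop.

>>> step_arm:
  commands:
    - {"fingers": 1, "dx": 0, "dy": 0, "dz": -0.002, "roll": 0}
    - {"fingers": 1, "dx": 0, "dy": 0, "dz": -0.004, "roll": 0}
    - {"fingers": 1, "dx": 0, "dy": 0, "dz": -0.006, "roll": 0}
    - {"fingers": 1, "dx": 0, "dy": 0, "dz": -0.006, "roll": 0}

```text
time: 10.48
tool_pos: [0.5686, 0.005, 0.1677]
tcp_rot: [-3.132, 0.248, -0.001]
wrist_force: [-0.7, -0.2, -1.7]
width: 0.202
grip_force: 78.2
```

```bash
cat >> h.py <<'E'
def feel(n=5):
    F=[];
    for i in range(n):
        s=read_state(); F.append([*s["wrist_force"],*s["torque"]]); read_camera("wrist")
    F=np.array(F); print("t",round(s["time"],2),"pos",s["tool_pos"].round(4),"yaw",yaw(s).round(2),"F",F.mean(0)[:3].round(2),"M",F.mean(0)[3:].round(3),"sd Mz",F[:,5].std().round(3)); return s
def arc(ths,C=(.5669,-.0027),lift=0):
    "rows turning the tool CCW about C by ths deg from now"
    s=read_state(); m=R.from_rotvec(s["tcp_rot"]).as_matrix(); c=np.array([*C,s["tool_pos"][2]])
    for t in ths:
        w=c+R.from_euler("z",t,degrees=True).apply(s["tool_pos"]-c); print(t,(m.T@(w-s["tool_pos"])).round(4))
E
python3 - <<'E'
from h import *
feel(); arc((5,10,15,20))
E
```

```text
t 10.68 pos [0.5683 0.0049 0.1673] yaw -9.05 F [ 0.32  0.27 -1.83] M [-0.007 -0.001 -0.026] sd Mz 0.026
5 [-0.0007  0.      0.    ]
10 [-0.0013  0.0001  0.    ]
15 [-0.002   0.0002  0.    ]
20 [-0.0027  0.0004  0.    ]
```

>>> step_arm:
  commands:
    - {"fingers": 1, "dx": -0.0004, "dy": 0, "dz": 0, "roll": -3}
    - {"fingers": 1, "dx": -0.0009, "dy": 0.0001, "dz": 0, "roll": -7}
    - {"fingers": 1, "dx": -0.0015, "dy": 0.0001, "dz": 0, "roll": -11}
    - {"fingers": 1, "dx": -0.002, "dy": 0.0002, "dz": 0, "roll": -15}
    - {"fingers": 1, "dx": -0.0025, "dy": 0.0003, "dz": 0, "roll": -18}
    - {"fingers": 1, "dx": -0.0027, "dy": 0.0004, "dz": 0, "roll": -20}
    - {"fingers": 1, "dx": -0.0027, "dy": 0.0004, "dz": 0, "roll": -20}

```text
time: 11.6
tool_pos: [0.5655, 0.005, 0.1673]
tcp_rot: [-3.127, -0.299, 0.0]
wrist_force: [-0.1, 0.1, -1.7]
width: 0.195
grip_force: 78.2
```

```bash
python3 - <<'E'
from h import *
feel(); arc((2,4))
E
```

```text
t 11.8 pos [0.5656 0.005  0.1673] yaw 10.93 F [-0.    0.2  -1.94] M [0.053 0.016 0.008] sd Mz 0.029
2 [-0.0003  0.      0.    ]
4 [-0.0005  0.      0.    ]
```

>>> step_arm:
  commands:
    - {"fingers": 1, "dx": -0.0003, "dy": 0, "dz": 0, "roll": -2}
    - {"fingers": 1, "dx": -0.0005, "dy": 0, "dz": 0, "roll": -4}
    - {"fingers": 1, "dx": -0.0005, "dy": 0, "dz": 0, "roll": -4}

```text
time: 12.22
tool_pos: [0.5651, 0.0048, 0.1673]
tcp_rot: [3.115, 0.41, -0.0]
wrist_force: [-0.5, -0.7, -2.0]
width: 0.202
grip_force: 78.2
```

```bash
python3 - <<'E'
from h import *
feel(7)
E
```

```text
t 12.53 pos [0.5651 0.0049 0.1674] yaw 14.95 F [ 0.12 -0.1  -2.05] M [ 0.002  0.04  -0.022] sd Mz 0.025
```

>>> step_arm:
  commands:
    - {"fingers": 1, "dx": -0.0003, "dy": 0, "dz": 0, "roll": -2}
    - {"fingers": 1, "dx": -0.0005, "dy": 0, "dz": 0, "roll": -4}
    - {"fingers": 1, "dx": -0.0005, "dy": 0, "dz": 0, "roll": -4}

```text
time: 12.95
tool_pos: [0.5647, 0.0047, 0.1674]
tcp_rot: [3.099, 0.518, 0.0]
wrist_force: [-0.0, -0.0, -2.1]
width: 0.2
grip_force: 78.2
```

```bash
python3 - <<'E'
from h import *
feel(7)
E
```

```text
t 13.25 pos [0.5647 0.0047 0.1674] yaw 18.95 F [-0.34 -0.32 -2.05] M [ 0.031  0.014 -0.032] sd Mz 0.017
```

>>> step_arm:
  commands:
    - {"fingers": 1, "dx": -0.0002, "dy": 0, "dz": 0, "roll": -1.5}
    - {"fingers": 1, "dx": -0.0004, "dy": 0, "dz": 0, "roll": -3}
    - {"fingers": 1, "dx": -0.0004, "dy": 0, "dz": 0, "roll": -3}

```text
time: 13.68
tool_pos: [0.5643, 0.0046, 0.1674]
tcp_rot: [-3.084, -0.599, -0.0]
wrist_force: [-0.7, 0.6, -2.0]
width: 0.194
grip_force: 78.2
```

```bash
python3 - <<'E'
from h import *
feel(8)
E
```

```text
t 14.03 pos [0.5643 0.0046 0.1674] yaw 21.95 F [ 0.15 -0.21 -2.24] M [ 0.012 -0.004 -0.001] sd Mz 0.027
```

Just noise. Continuing in 4° steps.

>>> step_arm:
  commands:
    - {"fingers": 1, "dx": -0.0003, "dy": 0, "dz": 0, "roll": -2}
    - {"fingers": 1, "dx": -0.0005, "dy": 0, "dz": 0, "roll": -4}
    - {"fingers": 1, "dx": -0.0005, "dy": 0, "dz": 0, "roll": -4}

```text
time: 14.45
tool_pos: [0.5638, 0.0044, 0.1674]
tcp_rot: [3.061, 0.706, -0.0]
wrist_force: [0.3, -0.7, -2.0]
width: 0.2
grip_force: 78.2
```

```bash
python3 - <<'E'
from h import *
feel(8)
E
```

```text
t 14.8 pos [0.5638 0.0044 0.1674] yaw 25.95 F [ 0.16 -0.09 -2.11] M [-0.001  0.013 -0.021] sd Mz 0.02
```

>>> step_arm:
  commands:
    - {"fingers": 1, "dx": -0.0003, "dy": 0, "dz": 0, "roll": -2}
    - {"fingers": 1, "dx": -0.0005, "dy": 0, "dz": 0, "roll": -4}
    - {"fingers": 1, "dx": -0.0005, "dy": 0, "dz": 0, "roll": -4}

```text
time: 15.22
tool_pos: [0.5633, 0.0042, 0.1674]
tcp_rot: [-3.035, -0.813, 0.0]
wrist_force: [-0.2, 0.4, -2.4]
width: 0.197
grip_force: 78.2
```

```bash
python3 - <<'E'
from h import *
feel(8)
E
```

```text
t 15.57 pos [0.5634 0.0042 0.1674] yaw 29.95 F [ 0.19  0.18 -2.22] M [-0.     0.034 -0.005] sd Mz 0.032
```

>>> step_arm:
  commands:
    - {"fingers": 1, "dx": -0.0003, "dy": 0, "dz": 0, "roll": -2}
    - {"fingers": 1, "dx": -0.0005, "dy": 0, "dz": 0, "roll": -4}
    - {"fingers": 1, "dx": -0.0005, "dy": 0, "dz": 0, "roll": -4}

```text
time: 16.0
tool_pos: [0.5629, 0.0039, 0.1674]
tcp_rot: [3.004, 0.918, 0.0]
wrist_force: [1.0, -0.0, -3.1]
width: 0.197
grip_force: 78.2
```

```bash
python3 - <<'E'
from h import *
feel(8)
im=look("w7")[0]; cv2.imwrite("pics/c7.png",cv2.resize(im[160:260,270:370],(400,400),interpolation=2))
E
```

```text
t 16.35 pos [0.5629 0.0039 0.1674] yaw 33.95 F [-0.07 -0.29 -2.04] M [ 0.001  0.019 -0.008] sd Mz 0.026
16.4 [0.5629 0.004  0.1674] 0.003
```

View pics/c7.png

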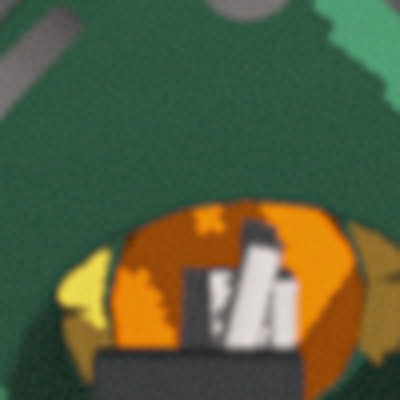

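The crop shows the bail bar at (258,285) tilted about 12° in the throat between strip and lip, so the plug follows the hook with its slack taken up. Continuing.

>>> step_arm:
  commands:
    - {"fingers": 1, "dx": -0.0003, "dy": 0, "dz": 0, "roll": -2}
    - {"fingers": 1, "dx": -0.0005, "dy": 0, "dz": 0, "roll": -4}
    - {"fingers": 1, "dx": -0.0005, "dy": 0, "dz": 0, "roll": -4}

```text
time: 16.82
tool_pos: [0.5625, 0.0037, 0.1674]
tcp_rot: [2.971, 1.022, -0.0]
wrist_force: [0.8, 0.5, -2.5]
width: 0.198
grip_force: 78.2
```

```bash
python3 - <<'E'
from h import *
feel(8)
E
```

```text
t 17.18 pos [0.5625 0.0037 0.1673] yaw 37.95 F [ 0.15 -0.11 -2.29] M [-0.008  0.027  0.01 ] sd Mz 0.031
```

>>> step_arm:
  commands:
    - {"fingers": 1, "dx": -0.0003, "dy": 0, "dz": 0, "roll": -2}
    - {"fingers": 1, "dx": -0.0005, "dy": 0, "dz": 0, "roll": -4}
    - {"fingers": 1, "dx": -0.0005, "dy": 0, "dz": 0, "roll": -4}

```text
time: 17.6
tool_pos: [0.5621, 0.0033, 0.1674]
tcp_rot: [2.933, 1.125, 0.0]
wrist_force: [1.5, -0.5, -2.8]
width: 0.201
grip_force: 78.2
```

```bash
python3 - <<'E'
from h import *
feel(8)
E
```

```text
t 17.95 pos [0.5621 0.0034 0.1674] yaw 41.95 F [-0.21  0.15 -2.18] M [-0.013  0.007 -0.002] sd Mz 0.023
```

>>> step_arm:
  commands:
    - {"fingers": 1, "dx": -0.0003, "dy": 0, "dz": 0, "roll": -2}
    - {"fingers": 1, "dx": -0.0005, "dy": 0, "dz": 0, "roll": -4}
    - {"fingers": 1, "dx": -0.0005, "dy": 0, "dz": 0, "roll": -4}

```text
time: 18.38
tool_pos: [0.5617, 0.003, 0.1673]
tcp_rot: [-2.892, -1.227, 0.0]
wrist_force: [-0.1, -0.2, -1.4]
width: 0.195
grip_force: 78.2
```

```bash
python3 - <<'E'
from h import *
feel(8)
E
```

```text
t 18.73 pos [0.5618 0.003  0.1674] yaw 45.95 F [-0.19 -0.32 -2.13] M [ 0.002  0.005 -0.016] sd Mz 0.034
```

>>> step_arm:
  commands:
    - {"fingers": 1, "dx": -0.0003, "dy": 0, "dz": 0, "roll": -2}
    - {"fingers": 1, "dx": -0.0005, "dy": 0, "dz": 0, "roll": -4}
    - {"fingers": 1, "dx": -0.0005, "dy": 0, "dz": 0, "roll": -4}

```text
time: 19.15
tool_pos: [0.5614, 0.0027, 0.1674]
tcp_rot: [2.847, 1.327, 0.0]
wrist_force: [-0.7, -0.3, -1.4]
width: 0.204
grip_force: 78.2
```

```bash
python3 - <<'E'
from h import *
feel(8)
E
```

```text
t 19.5 pos [0.5614 0.0027 0.1674] yaw 49.95 F [-0.24 -0.05 -2.29] M [-0.014  0.017 -0.004] sd Mz 0.021
```

>>> step_arm:
  commands:
    - {"fingers": 1, "dx": -0.0003, "dy": 0, "dz": 0, "roll": -2}
    - {"fingers": 1, "dx": -0.0005, "dy": 0, "dz": 0, "roll": -4}
    - {"fingers": 1, "dx": -0.0005, "dy": 0, "dz": 0, "roll": -4}

```text
time: 19.92
tool_pos: [0.5611, 0.0023, 0.1674]
tcp_rot: [2.799, 1.426, -0.0]
wrist_force: [-0.6, -0.2, -1.9]
width: 0.202
grip_force: 78.2
```

```bash
python3 - <<'E'
from h import *
feel(8)
E
```

```text
t 20.27 pos [0.5611 0.0023 0.1674] yaw 53.95 F [-0.13  0.09 -2.38] M [-0.007  0.007 -0.008] sd Mz 0.027
```

>>> step_arm:
  commands:
    - {"fingers": 1, "dx": -0.0003, "dy": 0, "dz": 0, "roll": -2}
    - {"fingers": 1, "dx": -0.0005, "dy": 0, "dz": 0, "roll": -4}
    - {"fingers": 1, "dx": -0.0005, "dy": 0, "dz": 0, "roll": -4}

```text
time: 20.7
tool_pos: [0.5608, 0.0019, 0.1674]
tcp_rot: [-2.748, -1.523, 0.0]
wrist_force: [-0.7, 0.5, -1.9]
width: 0.198
grip_force: 78.2
```

```bash
python3 - <<'E'
from h import *
feel(8)
E
```

```text
t 21.05 pos [0.5608 0.0019 0.1674] yaw 57.95 F [-0.25  0.16 -1.94] M [ 0.005  0.026 -0.026] sd Mz 0.034
```

>>> step_arm:
  commands:
    - {"fingers": 1, "dx": -0.0003, "dy": 0, "dz": 0, "roll": -2}
    - {"fingers": 1, "dx": -0.0005, "dy": 0, "dz": 0, "roll": -4}
    - {"fingers": 1, "dx": -0.0005, "dy": 0, "dz": 0, "roll": -4}

```text
time: 21.48
tool_pos: [0.5605, 0.0015, 0.1674]
tcp_rot: [-2.693, -1.618, -0.0]
wrist_force: [0.2, 0.2, -2.0]
width: 0.201
grip_force: 78.2
```

```bash
python3 - <<'E'
from h import *
feel(8)
E
```

```text
t 21.82 pos [0.5605 0.0015 0.1674] yaw 61.95 F [ 0.08 -0.23 -2.28] M [ 0.001  0.028 -0.01 ] sd Mz 0.045
```

>>> step_arm:
  commands:
    - {"fingers": 1, "dx": -0.0003, "dy": 0, "dz": 0, "roll": -2}
    - {"fingers": 1, "dx": -0.0005, "dy": 0, "dz": 0, "roll": -4}
    - {"fingers": 1, "dx": -0.0005, "dy": 0, "dz": 0, "roll": -4}

```text
time: 22.25
tool_pos: [0.5603, 0.001, 0.1674]
tcp_rot: [-2.635, -1.711, -0.0]
wrist_force: [0.1, -0.2, -1.7]
width: 0.201
grip_force: 78.2
```

```bash
python3 - <<'E'
from h import *
feel(8)
E
```

```text
t 22.6 pos [0.5603 0.001  0.1674] yaw 65.95 F [ 0.21 -0.3  -2.21] M [ 0.013  0.006 -0.018] sd Mz 0.033
```

>>> step_arm:
  commands:
    - {"fingers": 1, "dx": -0.0003, "dy": 0, "dz": 0, "roll": -2}
    - {"fingers": 1, "dx": -0.0005, "dy": 0, "dz": 0, "roll": -4}
    - {"fingers": 1, "dx": -0.0005, "dy": 0, "dz": 0, "roll": -4}

```text
time: 23.02
tool_pos: [0.5601, 0.0006, 0.1674]
tcp_rot: [-2.574, -1.802, -0.0]
wrist_force: [0.4, 0.4, -2.3]
width: 0.2
grip_force: 78.2
```

```bash
python3 - <<'E'
from h import *
feel(8)
im=look("w8")[0]; cv2.imwrite("pics/c8.png",cv2.resize(im[160:260,270:370],(400,400),interpolation=2))
E
```

```text
t 23.38 pos [0.5601 0.0006 0.1674] yaw 69.96 F [ 0.14  0.15 -2.14] M [-0.013  0.013 -0.015] sd Mz 0.04
23.425 [0.5601 0.0006 0.1674] 0.003
```

View pics/c8.png

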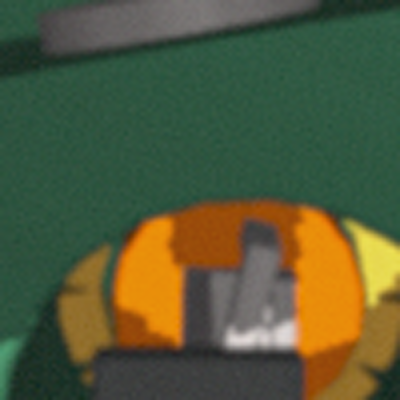

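The crop shows the bar at (258,280) in the same tilted position in the throat, so the plug is still following with no stop yet.

>>> step_arm:
  commands:
    - {"fingers": 1, "dx": -0.0003, "dy": 0, "dz": 0, "roll": -2}
    - {"fingers": 1, "dx": -0.0005, "dy": 0, "dz": 0, "roll": -4}
    - {"fingers": 1, "dx": -0.0005, "dy": 0, "dz": 0, "roll": -4}

```text
time: 23.85
tool_pos: [0.5599, 0.0001, 0.1674]
tcp_rot: [2.509, 1.89, 0.0]
wrist_force: [-1.5, -0.6, -0.8]
width: 0.199
grip_force: 78.2
```

```bash
python3 - <<'E'
from h import *
feel(8)
E
```

```text
t 24.2 pos [5.599e-01 1.000e-04 1.674e-01] yaw 73.95 F [-0.17 -0.09 -1.85] M [-0.015  0.026  0.004] sd Mz 0.025
```

>>> step_arm:
  commands:
    - {"fingers": 1, "dx": -0.0003, "dy": 0, "dz": 0, "roll": -2}
    - {"fingers": 1, "dx": -0.0005, "dy": 0, "dz": 0, "roll": -4}
    - {"fingers": 1, "dx": -0.0005, "dy": 0, "dz": 0, "roll": -4}

```text
time: 24.62
tool_pos: [0.5598, -0.0004, 0.1674]
tcp_rot: [2.442, 1.977, 0.0]
wrist_force: [0.9, 0.3, -1.8]
width: 0.2
grip_force: 78.2
```

```bash
python3 - <<'E'
from h import *
feel(8)
E
```

```text
t 24.98 pos [ 5.598e-01 -4.000e-04  1.674e-01] yaw 77.95 F [ 0.2   0.01 -2.4 ] M [ 0.003  0.017 -0.01 ] sd Mz 0.03
```

>>> step_arm:
  commands:
    - {"fingers": 1, "dx": -0.0003, "dy": 0, "dz": 0, "roll": -2}
    - {"fingers": 1, "dx": -0.0005, "dy": 0, "dz": 0, "roll": -4}
    - {"fingers": 1, "dx": -0.0005, "dy": 0, "dz": 0, "roll": -4}

```text
time: 25.4
tool_pos: [0.5597, -0.0009, 0.1674]
tcp_rot: [2.371, 2.061, 0.0]
wrist_force: [-0.1, -0.0, -1.8]
width: 0.201
grip_force: 78.2
```

```bash
python3 - <<'E'
from h import *
feel(8)
E
```

```text
t 25.75 pos [ 0.5597 -0.0009  0.1674] yaw 81.95 F [ 0.14  0.24 -1.97] M [ 0.009 -0.    -0.011] sd Mz 0.009
```

>>> step_arm:
  commands:
    - {"fingers": 1, "dx": -0.0003, "dy": 0, "dz": 0, "roll": -2}
    - {"fingers": 1, "dx": -0.0005, "dy": 0, "dz": 0, "roll": -4}
    - {"fingers": 1, "dx": -0.0005, "dy": 0, "dz": 0, "roll": -4}

```text
time: 26.18
tool_pos: [0.5596, -0.0014, 0.1674]
tcp_rot: [2.298, 2.142, 0.0]
wrist_force: [0.0, 0.3, -1.6]
width: 0.203
grip_force: 78.2
```

```bash
python3 - <<'E'
from h import *
feel(8)
E
```

```text
t 26.52 pos [ 0.5596 -0.0014  0.1673] yaw 85.95 F [ 0.1   0.21 -2.07] M [-0.028  0.006 -0.019] sd Mz 0.024
```

>>> step_arm:
  commands:
    - {"fingers": 1, "dx": -0.0003, "dy": 0, "dz": 0, "roll": -2}
    - {"fingers": 1, "dx": -0.0005, "dy": 0, "dz": 0, "roll": -4}
    - {"fingers": 1, "dx": -0.0005, "dy": 0, "dz": 0, "roll": -4}

```text
time: 26.95
tool_pos: [0.5596, -0.0019, 0.1674]
tcp_rot: [-2.222, -2.221, -0.0]
wrist_force: [-0.4, 0.2, -1.3]
width: 0.196
grip_force: 78.2
```

```bash
python3 - <<'E'
from h import *
feel(8)
E
```

```text
t 27.3 pos [ 0.5596 -0.0018  0.1674] yaw 89.96 F [-0.3  -0.03 -2.17] M [ 0.014  0.01  -0.01 ] sd Mz 0.029
```

>>> step_arm:
  commands:
    - {"fingers": 1, "dx": -0.0003, "dy": 0, "dz": 0, "roll": -2}
    - {"fingers": 1, "dx": -0.0005, "dy": 0, "dz": 0, "roll": -4}
    - {"fingers": 1, "dx": -0.0005, "dy": 0, "dz": 0, "roll": -4}

```text
time: 27.72
tool_pos: [0.5596, -0.0024, 0.1674]
tcp_rot: [-2.143, -2.297, -0.0]
wrist_force: [0.3, 0.1, -2.4]
width: 0.197
grip_force: 78.2
```

```bash
python3 - <<'E'
from h import *
feel(8)
E
```

```text
t 28.07 pos [ 0.5596 -0.0024  0.1674] yaw 93.95 F [-0.05  0.16 -2.08] M [-0.007  0.021 -0.008] sd Mz 0.026
```

>>> step_arm:
  commands:
    - {"fingers": 1, "dx": -0.0003, "dy": 0, "dz": 0, "roll": -2}
    - {"fingers": 1, "dx": -0.0005, "dy": 0, "dz": 0, "roll": -4}
    - {"fingers": 1, "dx": -0.0005, "dy": 0, "dz": 0, "roll": -4}

```text
time: 28.5
tool_pos: [0.5595, -0.0029, 0.1673]
tcp_rot: [-2.061, -2.37, 0.0]
wrist_force: [-1.0, -0.4, -2.3]
width: 0.197
grip_force: 78.2
```

```bash
python3 - <<'E'
from h import *
feel(8)
E
```

```text
t 28.85 pos [ 0.5595 -0.0029  0.1673] yaw 97.95 F [-0.58 -0.41 -1.68] M [-0.029  0.176 -0.015] sd Mz 0.014
```

```bash
python3 - <<'E'
from h import *
s=feel(6); print(s["q"].round(3), s["joint_torque"].round(2))
im=look("w9")[0]; cv2.imwrite("pics/c9.png",cv2.resize(im[140:300,220:420],(800,600),interpolation=2))
E
```

```text
Traceback (most recent call last):
  File "h.py", line 31, in feel
    s=read_state(); F.append([*s["wrist_force"],*s["torque"]]); read_camera("wrist")
                                                                ~~~~~~~~~~~^^^^^^^^^
ValueError: 200 camera calls are used up
```

The camera calls are used up (my averaging spent them), so from here I go by force and by the positions already measured. The lateral moment of 0.176 suggests first contact with a stop.

>>> step_arm:
  commands:
    - {"fingers": 1, "dx": -0.0002, "dy": 0, "dz": 0, "roll": -1.5}
    - {"fingers": 1, "dx": -0.0002, "dy": 0, "dz": 0, "roll": -1.5}

```text
time: 29.25
tool_pos: [0.5595, -0.0031, 0.1674]
tcp_rot: [-2.03, -2.397, 0.0]
wrist_force: [-1.2, -0.4, -2.0]
width: 0.2
grip_force: 78.2
```

```bash
cat >> h.py <<'E'
def st():
    s=read_state(); print(round(s["time"],2),s["tool_pos"].round(4),yaw(s).round(2),"F",s["wrist_force"].round(2),"M",s["torque"].round(3))
E
python3 -c "from h import *;st()"
```

```text
29.25 [ 0.5595 -0.0031  0.1674] 99.48 F [-1.16 -0.43 -2.03] M [-0.084  0.371  0.013]
```

>>> step_arm:
  commands:
    - {"fingers": 1, "dx": 0, "dy": 0, "dz": 0, "roll": 0}

```text
time: 29.38
tool_pos: [0.5595, -0.0031, 0.1673]
tcp_rot: [-2.031, -2.397, 0.0]
wrist_force: [-1.7, 0.2, -1.1]
width: 0.202
grip_force: 78.2
```

```bash
python3 -c "from h import *;st()"
```

```text
29.38 [ 0.5595 -0.0031  0.1673] 99.46 F [-1.72  0.19 -1.11] M [-0.114  0.398 -0.058]
```

>>> step_arm:
  commands:
    - {"fingers": 1, "dx": 0, "dy": 0, "dz": 0, "roll": 0}

```text
time: 29.5
tool_pos: [0.5595, -0.0031, 0.1674]
tcp_rot: [-2.031, -2.397, 0.0]
wrist_force: [-1.7, -0.9, -1.7]
width: 0.199
grip_force: 78.2
```

```bash
python3 -c "from h import *;st()"
```

```text
29.5 [ 0.5595 -0.0031  0.1674] 99.45 F [-1.74 -0.86 -1.66] M [-0.009  0.393 -0.117]
```

>>> step_arm:
  commands:
    - {"fingers": 1, "dx": -0.0002, "dy": 0, "dz": 0, "roll": -1.3}
    - {"fingers": 1, "dx": -0.0002, "dy": 0, "dz": 0, "roll": -1.3}

```text
time: 29.75
tool_pos: [0.5595, -0.0033, 0.1674]
tcp_rot: [-2.003, -2.42, 0.0]
wrist_force: [-1.6, -0.6, -1.4]
width: 0.201
grip_force: 78.3
```

```bash
python3 -c "from h import *;st()"
```

```text
29.75 [ 0.5595 -0.0033  0.1674] 100.77 F [-1.64 -0.58 -1.36] M [-0.066  0.401 -0.094]
```

>>> step_arm:
  commands:
    - {"fingers": 1, "dx": 0, "dy": 0, "dz": 0, "roll": 0}

```text
time: 29.88
tool_pos: [0.5596, -0.0033, 0.1674]
tcp_rot: [-2.004, -2.42, 0.0]
wrist_force: [-1.5, -0.6, -1.5]
width: 0.196
grip_force: 78.3
```

```bash
python3 -c "from h import *;st()"
```

```text
29.88 [ 0.5596 -0.0033  0.1674] 100.75 F [-1.47 -0.63 -1.45] M [-0.133  0.495 -0.127]
```

>>> step_arm:
  commands:
    - {"fingers": 1, "dx": 0, "dy": 0, "dz": 0, "roll": 0}

```text
time: 30.0
tool_pos: [0.5596, -0.0032, 0.1674]
tcp_rot: [-2.003, -2.42, 0.0]
wrist_force: [-1.7, -0.5, -1.0]
width: 0.203
grip_force: 78.3
```

```bash
python3 -c "from h import *;st()"
```

```text
30.0 [ 0.5596 -0.0032  0.1674] 100.76 F [-1.68 -0.51 -1.02] M [-0.074  0.509 -0.113]
```

Mz is about -0.11 N m, so the springy stops are engaged. Lifting gently.

>>> step_arm:
  commands:
    - {"fingers": 1, "dx": 0, "dy": 0, "dz": -0.001, "roll": 0}
    - {"fingers": 1, "dx": 0, "dy": 0, "dz": -0.002, "roll": 0}
    - {"fingers": 1, "dx": 0, "dy": 0, "dz": -0.003, "roll": 0}
    - {"fingers": 1, "dx": 0, "dy": 0, "dz": -0.004, "roll": 0}
    - {"fingers": 1, "dx": 0, "dy": 0, "dz": -0.0045, "roll": 0}
    - {"fingers": 1, "dx": 0, "dy": 0, "dz": -0.0045, "roll": 0}

```text
time: 30.75
tool_pos: [0.5598, -0.0032, 0.172]
tcp_rot: [2.003, 2.42, 0.0]
wrist_force: [0.4, 0.2, -4.5]
width: 0.198
grip_force: 78.1
```

```bash
python3 -c "from h import *;st()"
```

```text
30.75 [ 0.5598 -0.0032  0.172 ] 100.76 F [ 0.39  0.25 -4.49] M [ 0.015  0.057 -0.086]
```

>>> step_arm:
  commands:
    - {"fingers": 1, "dx": 0, "dy": 0, "dz": -0.0008, "roll": 0}
    - {"fingers": 1, "dx": 0, "dy": 0, "dz": -0.0016, "roll": 0}
    - {"fingers": 1, "dx": 0, "dy": 0, "dz": -0.0024, "roll": 0}
    - {"fingers": 1, "dx": 0, "dy": 0, "dz": -0.0024, "roll": 0}

```text
time: 31.25
tool_pos: [0.5598, -0.0033, 0.1744]
tcp_rot: [2.003, 2.42, 0.0]
wrist_force: [-0.6, -1.0, -4.6]
width: 0.196
grip_force: 78.1
```

```bash
python3 -c "from h import *;st()"
```

```text
31.25 [ 0.5598 -0.0033  0.1744] 100.75 F [-0.63 -1.   -4.57] M [-0.048  0.056 -0.099]
```

>>> step_arm:
  commands:
    - {"fingers": 1, "dx": 0, "dy": 0, "dz": -0.001, "roll": 0}
    - {"fingers": 1, "dx": 0, "dy": 0, "dz": -0.002, "roll": 0}
    - {"fingers": 1, "dx": 0, "dy": 0, "dz": -0.003, "roll": 0}
    - {"fingers": 1, "dx": 0, "dy": 0, "dz": -0.003, "roll": 0}

```text
time: 31.75
tool_pos: [0.5598, -0.0033, 0.1775]
tcp_rot: [2.003, 2.42, 0.0]
wrist_force: [-0.0, -0.6, -4.0]
width: 0.199
grip_force: 78.1
```

```bash
python3 -c "from h import *;st()"
```

```text
31.75 [ 0.5598 -0.0033  0.1775] 100.76 F [-0.02 -0.62 -4.  ] M [-0.037  0.042 -0.062]
```

>>> step_arm:
  commands:
    - {"fingers": 1, "dx": 0, "dy": 0, "dz": -0.002, "roll": 0}
    - {"fingers": 1, "dx": 0, "dy": 0, "dz": -0.004, "roll": 0}
    - {"fingers": 1, "dx": 0, "dy": 0, "dz": -0.006, "roll": 0}
    - {"fingers": 1, "dx": 0, "dy": 0, "dz": -0.008, "roll": 0}
    - {"fingers": 1, "dx": 0, "dy": 0, "dz": -0.01, "roll": 0}
    - {"fingers": 1, "dx": 0, "dy": 0, "dz": -0.012, "roll": 0}
    - {"fingers": 1, "dx": 0, "dy": 0, "dz": -0.014, "roll": 0}
    - {"fingers": 1, "dx": 0, "dy": 0, "dz": -0.016, "roll": 0}

```text
time: 32.75
tool_pos: [0.5598, -0.0033, 0.1935]
tcp_rot: [2.003, 2.42, 0.0]
wrist_force: [0.6, -0.1, -4.4]
width: 0.199
grip_force: 78.2
```

```bash
python3 -c "from h import *;st()"
```

```text
32.75 [ 0.5598 -0.0033  0.1935] 100.76 F [ 0.57 -0.07 -4.42] M [ 0.047  0.005 -0.08 ]
```

>>> step_arm:
  commands:
    - {"fingers": 1, "dx": 0, "dy": 0, "dz": -0.005, "roll": 0}
    - {"fingers": 1, "dx": 0, "dy": 0, "dz": -0.015, "roll": 0}
    - {"fingers": 1, "dx": 0, "dy": 0, "dz": -0.03, "roll": 0}
    - {"fingers": 1, "dx": 0, "dy": 0, "dz": -0.048, "roll": 0}
    - {"fingers": 1, "dx": 0, "dy": 0, "dz": -0.066, "roll": 0}
    - {"fingers": 1, "dx": 0, "dy": 0, "dz": -0.084, "roll": 0}
    - {"fingers": 1, "dx": 0, "dy": 0, "dz": -0.1, "roll": 0}
    - {"fingers": 1, "dx": 0, "dy": 0, "dz": -0.11, "roll": 0}

```text
time: 33.75
tool_pos: [0.5601, -0.0033, 0.3048]
tcp_rot: [2.003, 2.419, 0.001]
wrist_force: [-0.4, 0.0, -4.1]
width: 0.202
grip_force: 78.1
```

>>> step_arm:
  commands:
    - {"fingers": 1, "dx": 0, "dy": 0, "dz": -0.006, "roll": 0}
    - {"fingers": 1, "dx": 0, "dy": 0, "dz": -0.006, "roll": 0}
    - {"fingers": 1, "dx": 0, "dy": 0, "dz": -0.006, "roll": 0}

```text
time: 34.12
tool_pos: [0.5592, -0.0033, 0.3084]
tcp_rot: [-2.003, -2.419, 0.001]
wrist_force: [-0.3, -0.4, -4.4]
width: 0.201
grip_force: 78.3
```

```bash
python3 - <<'E'
from h import *
st()
for f in("w2","w5"):
    z=np.load(f+".npz"); im,P=z["im"],z["P"]; V=im.max(-1); Z=P[...,2]
    m=(V<70)&(Z>.008)&(Z<.024)&(np.hypot(P[...,0]-.49,P[...,1]+.288)<.1); fit("tray",P,m)
E
```

```text
34.12 [ 0.5592 -0.0033  0.3084] 100.75 F [-0.29 -0.35 -4.35] M [-0.008  0.001 -0.024]
tray 1790 med [ 0.4991 -0.2814  0.0168] rect [ 491.  -287.9] [130.7 128.2] 64.4
tray 1478 med [ 0.4933 -0.2729  0.0168] rect [ 491.1 -287.7] [130.9 126.9] 64.4
```

```bash
python3 - <<'E'
from h import *
delta((.4834,-.2894,.31),100.76)
E
```

```text
dx,dy,dz [-0.267  -0.1279 -0.0015] roll -0.01 tilt 0.09
```

>>> step_arm:
  commands:
    - {"fingers": 1, "dx": -0.006, "dy": -0.003, "dz": 0, "roll": 0}
    - {"fingers": 1, "dx": -0.019, "dy": -0.009, "dz": 0, "roll": 0}
    - {"fingers": 1, "dx": -0.038, "dy": -0.018, "dz": 0, "roll": 0}
    - {"fingers": 1, "dx": -0.063, "dy": -0.03, "dz": 0, "roll": 0}
    - {"fingers": 1, "dx": -0.09, "dy": -0.043, "dz": 0, "roll": 0}
    - {"fingers": 1, "dx": -0.117, "dy": -0.056, "dz": 0, "roll": 0}
    - {"fingers": 1, "dx": -0.144, "dy": -0.069, "dz": 0, "roll": 0}
    - {"fingers": 1, "dx": -0.171, "dy": -0.082, "dz": 0, "roll": 0}

```text
time: 35.12
tool_pos: [0.51, -0.1884, 0.3092]
tcp_rot: [2.004, 2.419, -0.001]
wrist_force: [-0.4, 0.2, -3.6]
width: 0.199
grip_force: 78.2
```

>>> step_arm:
  commands:
    - {"fingers": 1, "dx": -0.027, "dy": -0.013, "dz": 0, "roll": 0}
    - {"fingers": 1, "dx": -0.05, "dy": -0.024, "dz": 0, "roll": 0}
    - {"fingers": 1, "dx": -0.069, "dy": -0.033, "dz": 0, "roll": 0}
    - {"fingers": 1, "dx": -0.083, "dy": -0.04, "dz": 0, "roll": 0}
    - {"fingers": 1, "dx": -0.091, "dy": -0.044, "dz": 0, "roll": 0}
    - {"fingers": 1, "dx": -0.096, "dy": -0.046, "dz": 0, "roll": 0}
    - {"fingers": 1, "dx": -0.096, "dy": -0.046, "dz": 0, "roll": 0}
    - {"fingers": 1, "dx": -0.096, "dy": -0.046, "dz": 0, "roll": 0}

```text
time: 36.12
tool_pos: [0.4839, -0.2889, 0.3092]
tcp_rot: [-2.002, -2.42, -0.0]
wrist_force: [0.7, 0.3, -4.8]
width: 0.2
grip_force: 78.2
```

```bash
python3 - <<'E'
from h import *
st(); delta((.4834,-.2894,.19),100.76)
E
```

```text
36.12 [ 0.4839 -0.2889  0.3092] 100.8 F [ 0.68  0.34 -4.75] M [0.055 0.004 0.03 ]
dx,dy,dz [-0.0004 -0.0006  0.1192] roll 0.04 tilt 0.02
```

>>> step_arm:
  commands:
    - {"fingers": 1, "dx": 0, "dy": 0, "dz": 0.005, "roll": 0}
    - {"fingers": 1, "dx": 0, "dy": 0, "dz": 0.018, "roll": 0}
    - {"fingers": 1, "dx": 0, "dy": 0, "dz": 0.038, "roll": 0}
    - {"fingers": 1, "dx": 0, "dy": 0, "dz": 0.06, "roll": 0}
    - {"fingers": 1, "dx": 0, "dy": 0, "dz": 0.082, "roll": 0}
    - {"fingers": 1, "dx": 0, "dy": 0, "dz": 0.1, "roll": 0}
    - {"fingers": 1, "dx": 0, "dy": 0, "dz": 0.113, "roll": 0}
    - {"fingers": 1, "dx": 0, "dy": 0, "dz": 0.12, "roll": 0}

```text
time: 37.12
tool_pos: [0.4834, -0.2892, 0.1881]
tcp_rot: [-2.003, -2.419, 0.0]
wrist_force: [-0.4, -0.0, -5.1]
width: 0.197
grip_force: 78.1
```

>>> step_arm:
  commands:
    - {"fingers": 1, "dx": 0, "dy": 0, "dz": 0.005, "roll": 0}
    - {"fingers": 1, "dx": 0, "dy": 0, "dz": 0.01, "roll": 0}
    - {"fingers": 1, "dx": 0, "dy": 0, "dz": 0.015, "roll": 0}
    - {"fingers": 1, "dx": 0, "dy": 0, "dz": 0.019, "roll": 0}
    - {"fingers": 1, "dx": 0, "dy": 0, "dz": 0.022, "roll": 0}
    - {"fingers": 1, "dx": 0, "dy": 0, "dz": 0.024, "roll": 0}
    - {"fingers": 1, "dx": 0, "dy": 0, "dz": 0.026, "roll": 0}
    - {"fingers": 1, "dx": 0, "dy": 0, "dz": 0.028, "roll": 0}

```text
time: 38.12
tool_pos: [0.4839, -0.2897, 0.1618]
tcp_rot: [2.003, 2.419, -0.0]
wrist_force: [-0.8, -0.2, -1.4]
width: 0.202
grip_force: 78.5
```

```bash
python3 -c "from h import *;st()"
```

```text
38.12 [ 0.4839 -0.2897  0.1618] 100.76 F [-0.84 -0.24 -1.36] M [-0.055  0.328  0.016]
```

>>> step_arm:
  commands:
    - {"fingers": 1, "dx": 0, "dy": 0, "dz": 0.002, "roll": 0}
    - {"fingers": 1, "dx": 0, "dy": 0, "dz": 0.004, "roll": 0}
    - {"fingers": 1, "dx": 0, "dy": 0, "dz": 0.0062, "roll": 0}
    - {"fingers": 1, "dx": 0, "dy": 0, "dz": 0.0062, "roll": 0}
    - {"fingers": 1, "dx": 0, "dy": 0, "dz": 0.0062, "roll": 0}

```text
time: 38.75
tool_pos: [0.4838, -0.2894, 0.1549]
tcp_rot: [-2.003, -2.42, -0.0]
wrist_force: [-1.1, -0.5, -2.9]
width: 0.201
grip_force: 78.5
```

```bash
python3 -c "from h import *;st()"
```

```text
38.75 [ 0.4838 -0.2894  0.1549] 100.76 F [-1.08 -0.49 -2.88] M [-0.028  0.175 -0.002]
```

>>> step_arm:
  commands:
    - {"fingers": 1, "dx": 0.0005, "dy": 0, "dz": 0, "roll": 4}
    - {"fingers": 1, "dx": 0.001, "dy": 0.0001, "dz": 0, "roll": 8}
    - {"fingers": 1, "dx": 0.0015, "dy": 0.0002, "dz": 0, "roll": 11}
    - {"fingers": 1, "dx": 0.0015, "dy": 0.0002, "dz": 0, "roll": 11}

```text
time: 39.25
tool_pos: [0.484, -0.288, 0.1552]
tcp_rot: [2.225, 2.217, 0.001]
wrist_force: [0.1, -0.5, -1.4]
width: 0.198
grip_force: 78.5
```

```bash
python3 -c "from h import *;st()"
```

```text
39.25 [ 0.484  -0.288   0.1552] 89.79 F [ 0.08 -0.48 -1.4 ] M [ 0.027 -0.025 -0.085]
```

>>> step_arm:
  commands:
    - {"fingers": 1, "dx": 0, "dy": -0.0015, "dz": 0, "roll": 0}
    - {"fingers": 1, "dx": 0, "dy": -0.003, "dz": 0, "roll": 0}
    - {"fingers": 1, "dx": 0, "dy": -0.005, "dz": 0, "roll": 0}
    - {"fingers": 1, "dx": 0, "dy": -0.007, "dz": 0, "roll": 0}
    - {"fingers": 1, "dx": 0, "dy": -0.007, "dz": 0, "roll": 0}

```text
time: 39.88
tool_pos: [0.4764, -0.2879, 0.155]
tcp_rot: [-2.226, -2.216, 0.0]
wrist_force: [0.1, 0.2, -1.3]
width: 0.198
grip_force: 78.5
```

```bash
python3 -c "from h import *;st()"
```

```text
39.88 [ 0.4764 -0.2879  0.155 ] 89.75 F [ 0.06  0.22 -1.3 ] M [ 0.008 -0.002  0.003]
```

>>> step_arm:
  commands:
    - {"fingers": 1, "dx": 0, "dy": -0.003, "dz": 0, "roll": 0}
    - {"fingers": 1, "dx": 0, "dy": -0.006, "dz": 0, "roll": 0}
    - {"fingers": 1, "dx": 0, "dy": -0.009, "dz": 0, "roll": 0}
    - {"fingers": 1, "dx": 0, "dy": -0.013, "dz": 0, "roll": 0}
    - {"fingers": 1, "dx": 0, "dy": -0.019, "dz": 0, "roll": 0}
    - {"fingers": 1, "dx": 0, "dy": -0.025, "dz": 0, "roll": 0}
    - {"fingers": 1, "dx": 0, "dy": -0.025, "dz": 0, "roll": 0}

```text
time: 40.75
tool_pos: [0.4511, -0.2878, 0.155]
tcp_rot: [-2.227, -2.216, 0.0]
wrist_force: [-0.4, -0.9, 0.1]
width: 0.2
grip_force: 78.5
```

```bash
python3 -c "from h import *;st()"
```

```text
40.75 [ 0.4511 -0.2878  0.155 ] 89.73 F [-0.39 -0.95  0.15] M [ 0.011 -0.013 -0.036]
```

>>> step_arm:
  commands:
    - {"fingers": 1, "dx": 0, "dy": 0, "dz": -0.01, "roll": 0}
    - {"fingers": 1, "dx": 0, "dy": 0, "dz": -0.03, "roll": 0}
    - {"fingers": 1, "dx": 0, "dy": 0, "dz": -0.06, "roll": 0}
    - {"fingers": 1, "dx": 0, "dy": 0, "dz": -0.09, "roll": 0}
    - {"fingers": 1, "dx": 0, "dy": 0, "dz": -0.12, "roll": 0}
    - {"fingers": 1, "dx": 0, "dy": 0, "dz": -0.14, "roll": 0}
    - {"fingers": 1, "dx": 0, "dy": 0, "dz": -0.15, "roll": 0}
    - {"fingers": 1, "dx": 0, "dy": 0, "dz": -0.15, "roll": 0}

```text
time: 41.75
tool_pos: [0.4519, -0.2879, 0.3054]
tcp_rot: [2.226, 2.216, 0.0]
wrist_force: [0.4, -0.3, -1.6]
width: 0.201
grip_force: 78.5
```

```bash
python3 - <<'E'
from h import *
st(); delta((.5186,.2789,.305),76.45)
E
```

```text
41.75 [ 0.4519 -0.2879  0.3054] 89.76 F [ 0.42 -0.28 -1.62] M [-0.058 -0.007 -0.014]
dx,dy,dz [5.671e-01 6.440e-02 2.000e-04] roll 13.31 tilt 0.05
```

>>> step_arm:
  commands:
    - {"fingers": 1, "dx": 0.01, "dy": 0.001, "dz": 0, "roll": 0}
    - {"fingers": 1, "dx": 0.04, "dy": 0.005, "dz": 0, "roll": 1}
    - {"fingers": 1, "dx": 0.085, "dy": 0.01, "dz": 0, "roll": 2}
    - {"fingers": 1, "dx": 0.13, "dy": 0.015, "dz": 0, "roll": 3}
    - {"fingers": 1, "dx": 0.175, "dy": 0.02, "dz": 0, "roll": 4}
    - {"fingers": 1, "dx": 0.22, "dy": 0.025, "dz": 0, "roll": 5}
    - {"fingers": 1, "dx": 0.265, "dy": 0.03, "dz": 0, "roll": 6}
    - {"fingers": 1, "dx": 0.31, "dy": 0.035, "dz": 0, "roll": 7}

```text
time: 42.75
tool_pos: [0.4869, 0.0241, 0.3036]
tcp_rot: [-2.356, -2.075, 0.002]
wrist_force: [0.2, -0.8, -0.7]
width: 0.199
grip_force: 78.5
```

>>> step_arm:
  commands:
    - {"fingers": 1, "dx": 0.041, "dy": 0.011, "dz": 0, "roll": 1}
    - {"fingers": 1, "dx": 0.085, "dy": 0.022, "dz": 0, "roll": 2}
    - {"fingers": 1, "dx": 0.13, "dy": 0.033, "dz": 0, "roll": 3}
    - {"fingers": 1, "dx": 0.17, "dy": 0.043, "dz": 0, "roll": 4}
    - {"fingers": 1, "dx": 0.205, "dy": 0.052, "dz": 0, "roll": 5}
    - {"fingers": 1, "dx": 0.23, "dy": 0.058, "dz": 0, "roll": 6.3}
    - {"fingers": 1, "dx": 0.251, "dy": 0.06, "dz": 0, "roll": 6.3}
    - {"fingers": 1, "dx": 0.251, "dy": 0.06, "dz": 0, "roll": 6.3}

```text
time: 43.75
tool_pos: [0.5785, 0.2648, 0.3037]
tcp_rot: [-2.465, -1.946, 0.003]
wrist_force: [0.4, -0.7, -2.4]
width: 0.201
grip_force: 78.4
```

```bash
python3 - <<'E'
from h import *
st(); delta((.5186,.2789,.1318),76.45)
E
```

```text
43.75 [0.5785 0.2648 0.3037] 76.58 F [ 0.36 -0.69 -2.37] M [-0.021  0.012 -0.027]
dx,dy,dz [ 1.00e-04 -6.12e-02  1.72e-01] roll 0.13 tilt 0.13
```

>>> step_arm:
  commands:
    - {"fingers": 1, "dx": 0, "dy": -0.02, "dz": 0, "roll": 0}
    - {"fingers": 1, "dx": 0, "dy": -0.045, "dz": 0, "roll": 0}
    - {"fingers": 1, "dx": 0, "dy": -0.061, "dz": 0, "roll": 0.1}
    - {"fingers": 1, "dx": 0, "dy": -0.061, "dz": 0, "roll": 0.1}
    - {"fingers": 1, "dx": 0, "dy": -0.061, "dz": 0, "roll": 0.1}
    - {"fingers": 1, "dx": 0, "dy": -0.061, "dz": 0, "roll": 0.1}

```text
time: 44.5
tool_pos: [0.5204, 0.2775, 0.3051]
tcp_rot: [2.47, 1.941, 0.0]
wrist_force: [-0.2, 0.4, -1.2]
width: 0.204
grip_force: 78.7
```

```bash
python3 - <<'E'
from h import *
st(); delta((.5186,.2789,.1318),76.45)
E
```

```text
44.5 [0.5204 0.2775 0.3051] 76.32 F [-0.24  0.4  -1.19] M [-0.025  0.034  0.025]
dx,dy,dz [ 0.0009 -0.0022  0.1733] roll -0.13 tilt 0.02
```

>>> step_arm:
  commands:
    - {"fingers": 1, "dx": 0.0009, "dy": -0.0018, "dz": 0.02, "roll": -0.1}
    - {"fingers": 1, "dx": 0.0009, "dy": -0.0018, "dz": 0.045, "roll": -0.1}
    - {"fingers": 1, "dx": 0.0009, "dy": -0.0018, "dz": 0.065, "roll": -0.1}
    - {"fingers": 1, "dx": 0.0009, "dy": -0.0018, "dz": 0.065, "roll": -0.1}
    - {"fingers": 1, "dx": 0.0009, "dy": -0.0018, "dz": 0.065, "roll": -0.1}

```text
time: 45.12
tool_pos: [0.5187, 0.2792, 0.2403]
tcp_rot: [2.468, 1.944, 0.001]
wrist_force: [-0.3, 0.0, -2.3]
width: 0.2
grip_force: 78.5
```

```bash
python3 - <<'E'
from h import *
st(); delta((.5186,.2789,.1318),76.45)
E
```

```text
45.12 [0.5187 0.2792 0.2403] 76.45 F [-0.31  0.02 -2.25] M [ 0.07  -0.039  0.012]
dx,dy,dz [-0.0003 -0.      0.1085] roll 0.0 tilt 0.02
```

>>> step_arm:
  commands:
    - {"fingers": 1, "dx": 0, "dy": 0, "dz": 0.01, "roll": 0}
    - {"fingers": 1, "dx": 0, "dy": 0, "dz": 0.025, "roll": 0}
    - {"fingers": 1, "dx": 0, "dy": 0, "dz": 0.045, "roll": 0}
    - {"fingers": 1, "dx": 0, "dy": 0, "dz": 0.065, "roll": 0}
    - {"fingers": 1, "dx": 0, "dy": 0, "dz": 0.085, "roll": 0}
    - {"fingers": 1, "dx": 0, "dy": 0, "dz": 0.098, "roll": 0}
    - {"fingers": 1, "dx": 0, "dy": 0, "dz": 0.104, "roll": 0}
    - {"fingers": 1, "dx": 0, "dy": 0, "dz": 0.104, "roll": 0}

```text
time: 46.12
tool_pos: [0.5183, 0.279, 0.1357]
tcp_rot: [-2.468, -1.944, 0.001]
wrist_force: [-0.4, -0.6, -1.8]
width: 0.201
grip_force: 78.6
```

```bash
python3 -c "from h import *;st()"
```

```text
46.12 [0.5183 0.279  0.1357] 76.45 F [-0.43 -0.61 -1.76] M [-0.05  -0.003  0.03 ]
```

>>> step_arm:
  commands:
    - {"fingers": 1, "dx": 0, "dy": 0, "dz": 0.0015, "roll": 0}
    - {"fingers": 1, "dx": 0, "dy": 0, "dz": 0.003, "roll": 0}
    - {"fingers": 1, "dx": 0, "dy": 0, "dz": 0.004, "roll": 0}
    - {"fingers": 1, "dx": 0, "dy": 0, "dz": 0.004, "roll": 0}

```text
time: 46.62
tool_pos: [0.5183, 0.2791, 0.1322]
tcp_rot: [2.468, 1.944, 0.0]
wrist_force: [0.2, 0.4, -1.9]
width: 0.201
grip_force: 78.6
```

```bash
python3 -c "from h import *;st()"
```

```text
46.62 [0.5183 0.2791 0.1322] 76.45 F [ 0.17  0.39 -1.91] M [ 0.036 -0.036 -0.023]
```

>>> step_arm:
  commands:
    - {"fingers": 1, "dx": 0, "dy": 0, "dz": 0.0005, "roll": 0}
    - {"fingers": 1, "dx": 0, "dy": 0, "dz": 0.001, "roll": 0}
    - {"fingers": 1, "dx": 0, "dy": 0, "dz": 0.001, "roll": 0}

```text
time: 47.0
tool_pos: [0.5184, 0.2791, 0.1318]
tcp_rot: [2.468, 1.944, 0.0]
wrist_force: [-2.6, -1.7, 5.2]
width: 0.201
grip_force: 79.4
```

```bash
python3 -c "from h import *;st()"
```

```text
47.0 [0.5184 0.2791 0.1318] 76.46 F [-2.59 -1.66  5.15] M [-0.181  0.484 -0.002]
```

Collar seated, with the same reading as at pick-up. Releasing gently and retreating upward.

>>> step_arm:
  commands:
    - {"fingers": 0.5, "dx": 0, "dy": 0, "dz": 0, "roll": 0}
    - {"fingers": 0.2, "dx": 0, "dy": 0, "dz": 0, "roll": 0}
    - {"fingers": -0.2, "dx": 0, "dy": 0, "dz": 0, "roll": 0}
    - {"fingers": -0.4, "dx": 0, "dy": 0, "dz": 0, "roll": 0}
    - {"fingers": -0.4, "dx": 0, "dy": 0, "dz": 0, "roll": 0}
    - {"fingers": -0.4, "dx": 0, "dy": 0, "dz": 0, "roll": 0}

```text
time: 47.75
tool_pos: [0.5183, 0.279, 0.131]
tcp_rot: [-2.468, -1.944, -0.0]
wrist_force: [-0.4, -0.0, -0.6]
width: 0.701
grip_force: 0.0
```

>>> step_arm:
  commands:
    - {"fingers": -0.4, "dx": 0, "dy": 0, "dz": -0.01, "roll": 0}
    - {"fingers": -0.4, "dx": 0, "dy": 0, "dz": -0.04, "roll": 0}
    - {"fingers": -0.4, "dx": 0, "dy": 0, "dz": -0.08, "roll": 0}
    - {"fingers": -0.4, "dx": 0, "dy": 0, "dz": -0.12, "roll": 0}
    - {"fingers": -0.4, "dx": 0, "dy": 0, "dz": -0.15, "roll": 0}
    - {"fingers": -0.4, "dx": 0, "dy": 0, "dz": -0.15, "roll": 0}
    - {"fingers": -0.4, "dx": 0, "dy": 0, "dz": -0.15, "roll": 0}
    - {"fingers": -0.4, "dx": 0, "dy": 0, "dz": -0.15, "roll": 0}

```text
time: 48.75
tool_pos: [0.5174, 0.2786, 0.2792]
tcp_rot: [-2.467, -1.943, 0.005]
wrist_force: [0.1, -0.1, -0.9]
width: 0.705
grip_force: 0.0
```

```bash
python3 -c "
from h import *;st();print(finish_job())"
```

```text
48.75 [0.5174 0.2786 0.2792] 76.45 F [ 0.12 -0.12 -0.92] M [-0.054 -0.018  0.017]
the job is handed in; nothing more can be done
None
```

I handed the job in at 48.8 s: the plug was drawn out and set down in the tray, and the hook was hung back on its rack. I ran out of camera calls at 29 s, so drawing out, setting down and hanging up went by force and position readings alone, and the judge's verdict was not returned.

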